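Square up and clamp a pile of printed panels

ROBOT

A 6-joint arm with a two-finger parallel gripper is mounted at the origin on the work surface. World frame = base frame: x ahead of the robot, y to its left, z up, the work surface at z = 0. Lengths are in m, angles in degrees, forces in N, time in s.
With the tool pointing down it reaches from about 0.4 to 0.825 m from the base axis. Payload 7 kg.
Tool frame: the origin (TCP) lies between the finger pads; the fingertips stand 14 mm ahead of it and the grasp point (between the pads) lies 5 mm behind it (r.tips_ahead is the distance from the TCP to the fingertips, in m); z points along the fingers, y is the direction in which the jaws open and shut (so a half turn about z gives the same grasp; the last joint's range is limited). The gripper opens to 88 mm and grips with 3 to 60 N. Pads are 19 mm wide; open, the fingers measure 130 mm over their backs; the gripper's body (78 mm by 193 mm) begins 47 mm behind the grasp point.
Start: joints at [90.59, 20.546, 0.682, 0, -70.136, -16.507], TCP at [0.185, 0.649, 0.241] pointing down, gripper open.
Joint ranges: [-176.03, 176.03], [-82.01, 121.73], [-58.28, 71.71], [-173.87, 95.51], [-174.79, -0.11], [-173.66, 173.66]. Speed limits (degrees/s): [136.94, 136.94, 172.46, 180, 180, 180].

INTERFACE

Orientations are given as [roll, pitch, yaw] about the fixed x, y, z axes, in that order (R = Rz(yaw) Ry(pitch) Rx(roll)).
In Python, from plant import r gives the robot as it stands.
- The arm moves only by the tool apply_moves, never from a script. Its arguments are lists of equal length, an entry for each row: "slide": the shift along the tool's x, y, z as a fraction of full scale, a list of three; "turn": the turn, a rotation vector about the tool's x, y, z as a fraction of full scale, a list of three; "jaw": the closure, from 0 (fully open) to 1 (shut). In form: {"slide": [[dx, dy, dz], ...], "turn": [[wx, wy, wz], ...], "jaw": [jaw, ...]}. A call has 1 to 8 rows; each row shifts and turns the commanded pose from where the row before left it, along the tool's axes as they then stand; what a row does not reach is not made up. Full scale, the value 1, is 0.1 m for a shift and 1.5 rad for a turn. A row lasts 1/10 s, in which the tool goes at most 50 mm and 8.59 degrees, less where a joint would pass 70% of its speed; a pose out of reach is approached as far as the arm can. A call with a number of a shift or a turn outside -1 to 1 is refused whole. A call with a gripper value outside its range is refused whole. The fingers move at their own pace and stop on an object; "newtons" is the grip in N (left out, the last holds). Time passes only in rows, so rows that do not move let the fingers close. It gives the time, the measured TCP pose, the force and the opening at its end, in the units of the state.
- r.get_state(): the state, without advancing time (a new reading comes with each control period).
- r.capture(name): name is "scene" or "top" or "wrist"; returns a dict with "pixels" (480x640x3 uint8, blue, green, red), "depth" (480x640 float32, m along the optical axis (not along the pixel's ray), 0 where there is no reading), "fx", "fy", "cx", "cy" (pixels), "rvec" (rotation vector, rad) and "tvec" (3), from world to camera coordinates, as OpenCV has them. Camera axes: x right, y down, z forward; pixel columns grow to the right and rows downward; lengths in m; the calibration is good to about 2 mm. The wrist camera is an equidistant fisheye: a pixel r from the principal point sees the ray r / f radians off the axis. A picture is of the moment at which its call begins.
- r.close_job(): hands the job in, once; it reports no verdict.
The state is a dict: "time_s": time; "joints": joint angles; "qd": joint speeds; "joint_torque": joint torques, N m; "tcp_pos": TCP position; "eef_rot": TCP orientation; "contact_force": force on the tool from outside, world axes, zero at the start; "moment": the same for the moment, N m; "gripper_width": finger opening in m.
Only numpy, scipy, OpenCV 4.12 (cv2) and the standard library are available. Lean on these libraries where they do the work, as an engineer would, in place of code of your own. Each camera call takes 0.05 s, during which the arm holds its last target.

TASK

Swing the jig's clamp lever up out of the way, then lay the two loose printed panels on the one in the jig and push the pile home so that all three lie squarely on one another, flush against both the long fence and the end fence. Then push the lever down firmly until its bar bears hard on the pile, and leave it there. Be gentle with the panels (do not ram or crush them), and leave the other things on the desk where they are.

Things in the scene. Friction and masses are not known exactly. Their poses are not given: they have to be found in the camera images.
- home (a point): point on the bed of the metal stacking jig where the centre of the pile's underside must come; its frame turns with the jig, z up. The bed is flat, at this point's height, 10 mm above the desk, and reaches from -85 to +40 mm in x and -95 to +120 mm in y of this frame. Panels pushed against both fences, lengthwise along y, are centred here. A full pile of three is 36 mm high
- fence_corner (a point): inner corner of the jig's two fences at bed height, axes as home, from which it lies 28 mm along +x and 65 mm along +y. The fences stand 30 mm above the bed and are 10 mm thick: the long one runs from here 125 mm along -y and faces -x, the end one runs from here 56 mm along -x and faces -y
- panel_a_mid (a point): flat rectangular printed panel, plain purple plastic, 56 mm (its x) by 130 mm (its y) by 12 mm thick (z), 0.1 kg (the mass varies a little); this point is its centre, half-way up. This one lies in the jig, its length roughly along the long fence but askew and some 22 to 30 mm short of that fence and 6 to 14 mm short of the end fence, under the clamp lever
- panel_b_mid (a point): flat rectangular printed panel, plain purple plastic, 56 mm (its x) by 130 mm (its y) by 12 mm thick (z), 0.1 kg (the mass varies a little); this point is its centre, half-way up. Lies flat on the open desk on one side of the jig
- panel_c_mid (a point): flat rectangular printed panel, plain purple plastic, 56 mm (its x) by 130 mm (its y) by 12 mm thick (z), 0.1 kg (the mass varies a little); this point is its centre, half-way up. Lies flat on the open desk on the other side of the jig
- lever (a joint): angle (rad) of the jig's clamp lever about its hinge: 0 when level with its cross bar resting on a full pile of three panels, about -0.27 when the bar lies on one panel alone (as at the start), 1.6 at the upper stop. It grows as the handle is lifted, stays where it is left (hinge friction 0.25 N m, so about 2 N at the handle); raised, it stands up to 190 mm above the desk
- lever_hinge (a point): the lever's hinge pin, 98 mm along +y and 36 mm above home; its pin lies along the jig's x; this frame is fixed to the jig and turns with it. The cheeks beside it are 34 mm wide over all and rise 10 mm above the pin
- lever_grip (a point): centre of the lever's black handle, a block 14 mm wide (along the hinge pin), 34 mm long (along the arm), 18 mm thick. With the lever at 0 it lies 130 mm along -y and 45 mm above the hinge; it swings in an arc about the hinge, up and towards +y as the joint grows. The cross bar under the arm, 50 mm long along x, presses on the pile 83 mm from the hinge
- white_sensor: bystander: white sensor box, 75 x 115 x 26 mm, flat on the desk; the origin is at its underside (for the tools, at the middle). Leave it where it is
- probe_unit: bystander: purple probe box, 55 x 85 x 30 mm with a short black stub; the origin is at its underside (for the tools, at the middle). Leave it where it is
- yellow_shell: bystander: yellow sensor shell, 60 x 95 x 32 mm; the origin is at its underside (for the tools, at the middle). Leave it where it is
- round_lid: bystander: round printed lid, 84 mm across, 12 mm thick; the origin is at its underside (for the tools, at the middle). Leave it where it is
- scraper: bystander: print scraper, 190 mm long; the origin is at its underside (for the tools, at the middle). Leave it where it is
- screwdriver: bystander: screwdriver, 170 mm long; the origin is at its underside (for the tools, at the middle). Leave it where it is
- mug: bystander: white mug, 80 mm across, 95 mm high; the origin is at its underside (for the tools, at the middle). Leave it where it is
- battery_pack: bystander: black battery pack, 70 x 110 x 24 mm; the origin is at its underside (for the tools, at the middle). Leave it where it is
There are look-alikes about, which are no part of the job. Leave any purple or red look-alike of the part that bears home alone.

How it is judged:
By the outcome, as a careful person would: the job done as asked, in the order asked, and still so for the second after the job is handed in, with the robot touching nothing.
It also fails if it takes over 72 s, if anything falls off the work surface, if the arm or the gripper's body presses on something with over 40 N, if the wrist force passes 120 N, or if a joint passes its speed limit or range.

## Working session

There is one attempt and no reset: what is moved stays moved. The work goes in short steps, Python scripts to look and compute and a tool call to move; the robot and the scene stay as the last step left them, time stands still between calls to the robot, and variables do not carry over. Pictures are saved under pics/ and viewed, and the job is handed in when it is done.

Besides the shell and the picture viewer there is one more tool, called after "Emit:" as name(argument=value, ...), one argument or row to a line, values as JSON. apply_moves: Moves the arm, as the interface text tells. Shift numbers are shares of 0.1 m and turn numbers shares of 1.5 rad, none past 1 either way. Its arguments: {"type":"object","properties":{"slide":{"type":"array"},"turn":{"type":"array"},"jaw":{"type":"array"},"newtons":{"type":"number"}},"required":["slide","turn","jaw"]}

```bash
ls; mkdir -p pics; python3 - <<'E'
from plant import r
import cv2,json,numpy as np
s=r.get_state(); print(s)
for n in("scene","top","wrist"):
    c=r.capture(n); cv2.imwrite(f"pics/{n}0.png",c["pixels"]); np.savez(f"{n}0.npz",**c)
    print(n,c["fx"],c["fy"],c["cx"],c["cy"],c["rvec"],c["tvec"])
E
```

```text
pics
{'time_s': 0.0, 'joints': array([ 9.05875488e+01,  2.05894522e+01,  6.31611539e-01, -2.00983899e-02,
       -7.01357637e+01, -1.65077324e+01]), 'qd': array([-0.06987193,  0.0201696 , -0.03134749, -0.06001239, -0.1535936 ,
       -0.03938561]), 'joint_torque': array([ 2.65533549e-05, -5.82722855e+01,  2.93049735e+01,  6.99717119e+00,
        6.90073881e-03, -1.52175321e-04]), 'tcp_pos': array([0.18503819, 0.6486362 , 0.2396287 ]), 'eef_rot': array([ 1.79904885e+02, -8.48481274e-03, -1.59270213e+01]), 'contact_force': array([ 0.62571551, -0.32584865, -0.4529158 ]), 'moment': array([-0.05499238,  0.01680001, -0.01853023]), 'gripper_width': 0.08779686297000423}
scene 560.3980568607412 560.3980568607412 324.07932712762226 238.04061929500608 [ 2.2440455   1.32565624 -0.37753126] [-0.25862904 -0.32524981  1.76536617]
top 523.2261714388892 523.2261714388892 311.5370077801976 238.42261010310645 [ 2.01680341 -2.17299636  0.25450071] [0.03983619 0.51368684 1.2518402 ]
wrist 371.64829954431775 371.64829954431775 315.42335249351527 238.5239888894033 [-1.77179353  2.35023451  0.34730403] [ 0.67516278 -0.03561976  0.39044189]
```

View pics/scene0.png

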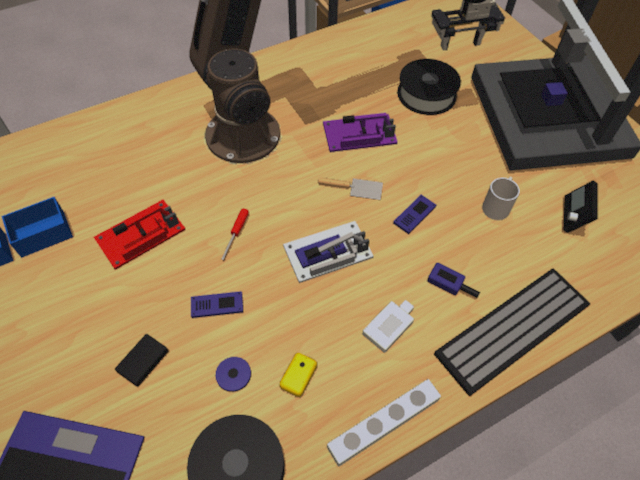

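View pics/top0.png

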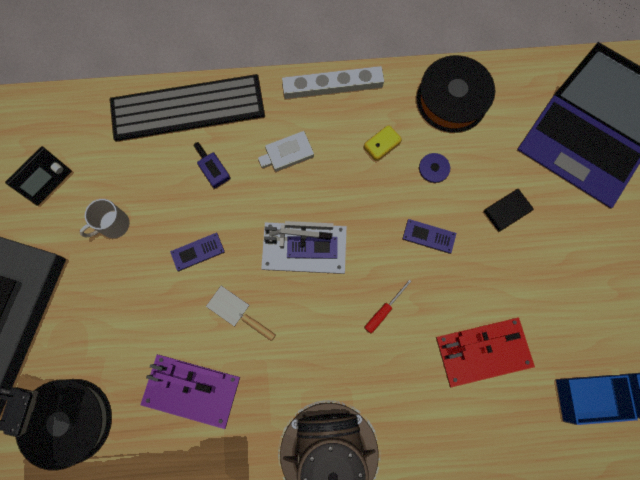

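View pics/wrist0.png

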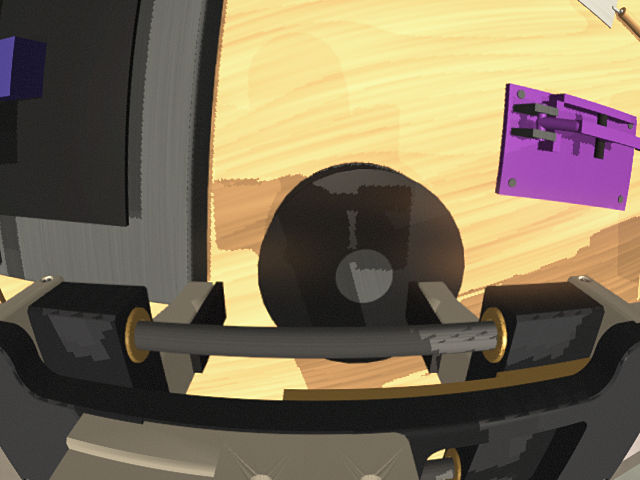

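```bash
cat > h.py <<'E'
import numpy as np, cv2
def load(n): return dict(np.load(n+".npz"))
def cap(n,name):
    from plant import r
    c=r.capture(n); cv2.imwrite(f"pics/{name}.png",c["pixels"]); np.savez(f"{name}.npz",**c); return c
def ray(c,uv,fish=False):
    uv=np.atleast_2d(np.asarray(uv,float)); R=cv2.Rodrigues(c["rvec"])[0]; t=np.ravel(c["tvec"])
    x=(uv[:,0]-c["cx"])/c["fx"]; y=(uv[:,1]-c["cy"])/c["fy"]
    if fish:
        th=np.hypot(x,y); k=np.where(th>1e-9,np.sin(th)/np.maximum(th,1e-9),1); d=np.c_[x*k,y*k,np.cos(th)]
    else: d=np.c_[x,y,np.ones_like(x)]
    return -R.T@t, d@R
def plane(c,uv,z,fish=False):
    o,d=ray(c,uv,fish); s=(z-o[2])/d[:,2]; return o+d*s[:,None]
def proj(c,P,fish=False):
    P=np.atleast_2d(np.asarray(P,float)); R=cv2.Rodrigues(c["rvec"])[0]; q=P@R.T+np.ravel(c["tvec"])
    if fish:
        rr=np.hypot(q[:,0],q[:,1]); th=np.arctan2(rr,q[:,2]); k=th/np.maximum(rr,1e-9)
        return np.c_[c["fx"]*q[:,0]*k+c["cx"],c["fy"]*q[:,1]*k+c["cy"]]
    return np.c_[c["fx"]*q[:,0]/q[:,2]+c["cx"],c["fy"]*q[:,1]/q[:,2]+c["cy"]]
def rects(c,mask,z,fish=False,amin=100):
    out=[]
    for k in cv2.findContours(mask,cv2.RETR_EXTERNAL,cv2.CHAIN_APPROX_NONE)[0]:
        if cv2.contourArea(k)<amin: continue
        P=plane(c,k[:,0,:],z,fish)[:,:2]; m=cv2.minAreaRect((P*1000).astype(np.float32)); out.append((np.round(k[:,0,:].mean(0)),m))
    return out
def purple(c):
    h=cv2.cvtColor(c["pixels"],cv2.COLOR_BGR2HSV); return cv2.morphologyEx(cv2.inRange(h,(112,60,40),(135,255,255)),cv2.MORPH_CLOSE,np.ones((5,5)))
E
python3 - <<'E'
from h import *
t=load("top0")
for m in rects(t,purple(t),0.012): print(m)
p=t["pixels"]; g=cv2.resize(p[190:300,140:480],None,fx=2.3,fy=2.3,interpolation=cv2.INTER_CUBIC); cv2.imwrite("pics/t_crop.png",g)
s=load("scene0")
cv2.imwrite("pics/s_crop.png",cv2.resize(s["pixels"][180:320,170:450],None,fx=2.8,fy=2.8,interpolation=cv2.INTER_CUBIC))
for m in rects(s,purple(s),0.012): print(m)
E
```

```text
(array([629., 396.]), ((77.80537414550781, -733.3388671875), (54.894718170166016, 79.94189453125), 77.39169311523438))
(array([566., 401.]), ((77.69113159179688, -582.5184936523438), (103.41865539550781, 29.224571228027344), 0.219520702958107))
(array([312., 247.]), ((505.8709411621094, 2.473918914794922), (127.64303588867188, 55.94892120361328), 85.70286560058594))
(array([197., 251.]), ((515.6239013671875, 299.9650573730469), (56.17191696166992, 128.8396759033203), 18.472976684570312))
(array([429., 236.]), ((511.73699951171875, -305.39190673828125), (128.48867797851562, 55.833518981933594), 68.4677963256836))
(array([434., 167.]), ((699.8320922851562, -344.07958984375), (78.03494262695312, 81.01715087890625), 82.96956634521484))
(array([213., 169.]), ((740.4014892578125, 252.6863250732422), (87.00464630126953, 52.8856201171875), 29.8535099029541))
(array([584., 147.]), ((718.2784423828125, -750.326904296875), (290.9268798828125, 202.3502197265625), 50.19829559326172))
(array([ 70., 445.]), ((689.4964599609375, -722.7440795898438), (293.15020751953125, 117.03947448730469), 50.39282
[... 177 characters left out ...]
 -304.69384765625), (128.29608154296875, 57.9659423828125), 68.375244140625))
(array([446., 278.]), ((735.2158813476562, 253.9982147216797), (84.41326904296875, 64.12332153320312), 29.487163543701172))
(array([320., 250.]), ((500.74957275390625, 5.7545928955078125), (130.9478302001953, 59.570919036865234), 84.51803588867188))
(array([  6., 240.]), ((64.00141906738281, -727.2033081054688), (33.498558044433594, 64.34529113769531), 78.38275146484375))
(array([414., 214.]), ((520.1764526367188, 300.99560546875), (55.384315490722656, 133.08384704589844), 19.50068473815918))
(array([554.,  93.]), ((331.8085632324219, 992.6986694335938), (90.66033935546875, 110.95248413085938), 61.920677185058594))
```

View pics/t_crop.png

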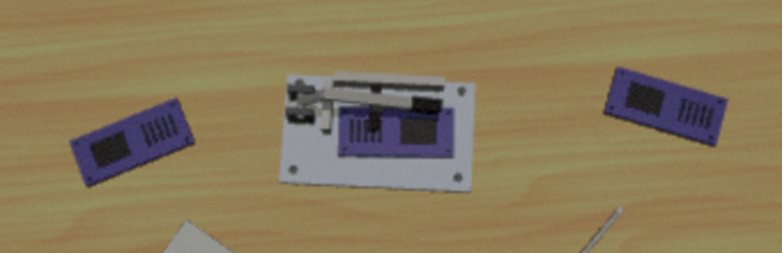

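View pics/s_crop.png

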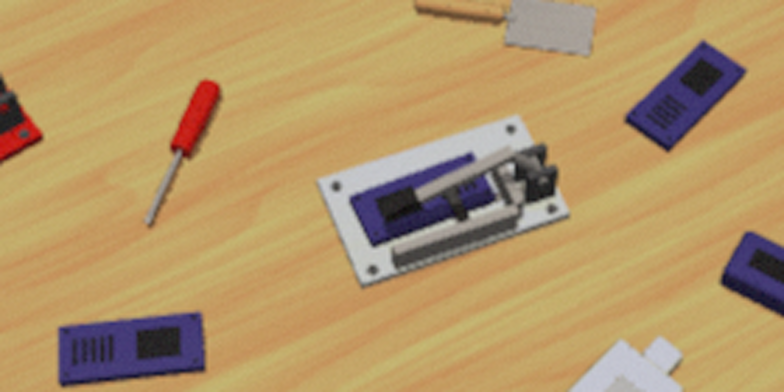

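```bash
python3 - <<'E'
from h import *
for n in("top0","scene0"):
    t=load(n); h=cv2.cvtColor(t["pixels"],cv2.COLOR_BGR2HSV)
    if n=="top0": ctr=(304,248)
    else: ctr=(328,250)
    m=cv2.inRange(h,(0,0,120),(180,60,255)); w=np.zeros_like(m); 
    y,x=ctr[1],ctr[0]; w[y-45:y+45,x-60:x+60]=m[y-45:y+45,x-60:x+60]
    w|=purple(t)*0
    k=max(cv2.findContours(w,cv2.RETR_EXTERNAL,cv2.CHAIN_APPROX_NONE)[0],key=cv2.contourArea)
    print(n,cv2.contourArea(k)); 
    P=plane(t,cv2.convexHull(k)[:,0,:],0.010)[:,:2]*1000
    print(cv2.minAreaRect(P.astype(np.float32)))
    q=cv2.approxPolyDP(cv2.convexHull(k),4,True)[:,0,:]; print(q.tolist(),plane(t,q,0.010)[:,:2].round(4).tolist())
c=load("wrist0"); R=cv2.Rodrigues(c["rvec"])[0]; print("cam pos",-R.T@np.ravel(c["tvec"]),"axis",R[2], "x",R[0])
# depth usefulness
t=load("top0"); print(t["depth"][248,304],t["depth"][380,50:60:5])
E
```

```text
top0 2264.5
((509.1729736328125, 22.000823974609375), (216.56076049804688, 131.94619750976562), 82.774169921875)
[[265, 222], [346, 226], [344, 273], [261, 268]] [[0.5813, 0.1198], [0.5544, -0.0919], [0.4303, -0.0756], [0.4593, 0.1365]]
scene0 1365.0
((506.8775329589844, 24.59265899658203), (218.21607971191406, 126.49665069580078), 83.34390258789062)
[[355, 221], [360, 231], [354, 256], [299, 281], [283, 244]] [[0.4608, 0.1388], [0.4966, 0.1336], [0.5587, 0.0771], [0.5557, -0.089], [0.4327, -0.0738]]
cam pos [0.26200191 0.62782185 0.38308374] axis [-0.27934318  0.07859845 -0.956969  ] x [-0.27504947 -0.96142916  0.0013233 ]
1.3535919 [1.2940956 1.2358909]
```

```bash
cat >> h.py <<'E'
def plan(p0,yaw0,p1,yaw1,n,jaw):
    """rows for a downward tool; slide in units of .1 m, turn in 1.5 rad"""
    p=np.array(p0,float); y=np.radians(yaw0); dy=np.radians((yaw1-yaw0+180)%360-180)/n; S=[];T=[]
    w=-round(dy/1.5,3)
    for i in range(n):
        d=(np.array(p1)-p)/(n-i); M=np.array([[np.cos(y),np.sin(y),0],[np.sin(y),-np.cos(y),0],[0,0,-1]])
        s=np.round(M@d*10,3); S.append([float(v)+0 for v in s]); T.append([0,0,float(w)]); p=p+M.T@s/10; y-=w*1.5
    print("slide",S);print("turn",T);print("jaw",[jaw]*n);print("end",p.round(4),np.degrees(y).round(2)); return p,np.degrees(y)
def st():
    from plant import r
    s=r.get_state(); print(round(s["time_s"],2),s["tcp_pos"].round(4),s["eef_rot"].round(2),"F",s["contact_force"].round(2),"w",round(s["gripper_width"]*1e3,1)); return s
E
python3 - <<'E'
from h import *
p,y=plan([.185,.649,.241],-16,[.40,.27,.24],-81,8,0)
plan(p,y,[.522,-.09,.24],-97.2,8,0)
E
```

```text
slide [[0.389, 0.381, 0.001], [0.439, 0.322, 0.001], [0.48, 0.257, 0.001], [0.512, 0.186, 0.001], [0.533, 0.111, 0.002], [0.544, 0.034, 0.001], [0.543, -0.043, 0.002], [0.532, -0.12, 0.001]]
turn [[0, 0, 0.095], [0, 0, 0.095], [0, 0, 0.095], [0, 0, 0.095], [0, 0, 0.095], [0, 0, 0.095], [0, 0, 0.095], [0, 0, 0.095]]
jaw [0, 0, 0, 0, 0, 0, 0, 0]
end [0.4  0.27 0.24] -81.32
slide [[0.468, -0.083, 0.0], [0.465, -0.099, 0.0], [0.461, -0.115, 0.0], [0.457, -0.131, 0.0], [0.452, -0.146, 0.0], [0.446, -0.162, 0.0], [0.441, -0.177, 0.0], [0.434, -0.192, 0.0]]
turn [[0, 0, 0.023], [0, 0, 0.023], [0, 0, 0.023], [0, 0, 0.023], [0, 0, 0.023], [0, 0, 0.023], [0, 0, 0.023], [0, 0, 0.023]]
jaw [0, 0, 0, 0, 0, 0, 0, 0]
end [ 0.522 -0.09   0.24 ] -97.13
```

Candidates in the top view:
- **Jigs:** the metal one is at (304,248). The look-alikes are purple at (190,390) and red at (485,350).
- **Panels:** the loose ones are at (197,251) and (429,236), with one under the lever at (312,247).
- **Other purple things:** the probe box at (213,168), the round lid at (434,168) and the laptop at (585,147).

I'll use the metal jig and the two 56x130 panels beside it. The crop confirms them: the lever lies on a skewed panel and the fences are at far +x and +y.

```bash
python3 - <<'E'
from h import *
p,y=plan([.185,.649,.241],-16,[.34,.40,.24],-70,8,0)
p,y=plan(p,y,[.48,.11,.24],-90,8,0)
plan(p,y,[.525,-.09,.24],-97.2,6,0)
E
```

```text
slide [[0.272, 0.246, 0.001], [0.299, 0.212, 0.001], [0.322, 0.175, 0.001], [0.341, 0.136, 0.001], [0.354, 0.094, 0.002], [0.363, 0.052, 0.001], [0.366, 0.009, 0.002], [0.365, -0.035, 0.001]]
turn [[0, 0, 0.079], [0, 0, 0.079], [0, 0, 0.079], [0, 0, 0.079], [0, 0, 0.079], [0, 0, 0.079], [0, 0, 0.079], [0, 0, 0.079]]
jaw [0, 0, 0, 0, 0, 0, 0, 0]
end [0.34 0.4  0.24] -70.32
slide [[0.4, -0.043, 0.0], [0.398, -0.06, 0.0], [0.395, -0.077, 0.0], [0.391, -0.094, 0.0], [0.387, -0.111, 0.0], [0.382, -0.128, 0.0], [0.376, -0.145, 0.0], [0.369, -0.161, 0.0]]
turn [[0, 0, 0.029], [0, 0, 0.029], [0, 0, 0.029], [0, 0, 0.029], [0, 0, 0.029], [0, 0, 0.029], [0, 0, 0.029], [0, 0, 0.029]]
jaw [0, 0, 0, 0, 0, 0, 0, 0]
end [0.48 0.11 0.24] -90.26
slide [[0.333, -0.077, 0.0], [0.331, -0.083, 0.0], [0.33, -0.089, 0.0], [0.328, -0.096, 0.0], [0.326, -0.102, 0.0], [0.324, -0.109, 0.0]]
turn [[0, 0, 0.013], [0, 0, 0.013], [0, 0, 0.013], [0, 0, 0.013], [0, 0, 0.013], [0, 0, 0.013]]
jaw [0, 0, 0, 0, 0, 0]
end [ 0.525 -0.09   0.24 ] -96.96
```

Emit:
apply_moves(
  slide=[
    [0.27, 0.25, 0],
    [0.3, 0.21, 0],
    [0.32, 0.175, 0],
    [0.34, 0.135, 0],
    [0.355, 0.095, 0],
    [0.365, 0.05, 0],
    [0.365, 0.01, 0],
    [0.365, -0.035, 0],
  ],
  turn=[
    [0, 0, 0.08],
    [0, 0, 0.08],
    [0, 0, 0.08],
    [0, 0, 0.08],
    [0, 0, 0.08],
    [0, 0, 0.08],
    [0, 0, 0.08],
    [0, 0, 0.07],
  ],
  jaw=[0, 0, 0, 0, 0, 0, 0, 0],
)

```text
time_s: 0.95
tcp_pos: [0.3394, 0.398, 0.2405]
eef_rot: [180.0, -0.0, -70.3]
contact_force: [0.8, 0.2, -0.3]
gripper_width: 0.0878
```

Emit:
apply_moves(
  slide=[
    [0.4, -0.045, 0],
    [0.4, -0.06, 0],
    [0.395, -0.075, 0],
    [0.39, -0.095, 0],
    [0.385, -0.11, 0],
    [0.38, -0.13, 0],
    [0.375, -0.145, 0],
    [0.37, -0.16, 0],
  ],
  turn=[
    [0, 0, 0.03],
    [0, 0, 0.03],
    [0, 0, 0.03],
    [0, 0, 0.03],
    [0, 0, 0.03],
    [0, 0, 0.03],
    [0, 0, 0.03],
    [0, 0, 0.02],
  ],
  jaw=[0, 0, 0, 0, 0, 0, 0, 0],
)

```text
time_s: 1.75
tcp_pos: [0.4791, 0.1081, 0.2406]
eef_rot: [-180.0, 0.0, -89.9]
contact_force: [-0.2, -0.0, 0.2]
gripper_width: 0.0876
```

Emit:
apply_moves(
  slide=[
    [0.33, -0.08, 0],
    [0.33, -0.08, 0],
    [0.33, -0.09, 0],
    [0.33, -0.1, 0],
    [0.325, -0.1, 0],
    [0.325, -0.11, 0],
    [0, 0, 0],
  ],
  turn=[
    [0, 0, 0.015],
    [0, 0, 0.015],
    [0, 0, 0.015],
    [0, 0, 0.015],
    [0, 0, 0.01],
    [0, 0, 0.01],
    [0, 0, 0],
  ],
  jaw=[0, 0, 0, 0, 0, 0, 0],
)

```text
time_s: 2.45
tcp_pos: [0.5246, -0.0931, 0.24]
eef_rot: [179.9, -0.0, -96.9]
contact_force: [0.1, 0.1, -0.7]
gripper_width: 0.088
```

```bash
python3 - <<'E'
from h import *
st(); cap("wrist","w1")
E
```

```text
2.45 [ 0.5246 -0.0931  0.24  ] [ 1.7995e+02 -4.0000e-02 -9.6920e+01] F [ 0.13  0.14 -0.73] w 88.0
```

View pics/w1.png

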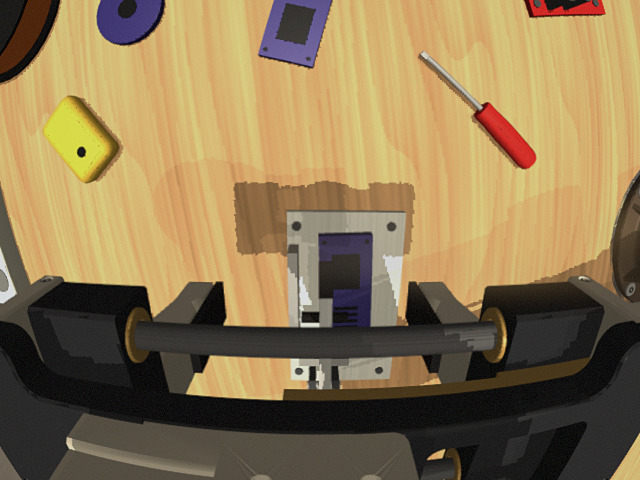

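```bash
python3 - <<'E'
from h import *
c=load("w1"); p=c["pixels"]
cv2.imwrite("pics/w1c.png",cv2.resize(p[195:400,270:420],None,fx=2.9,fy=2.9,interpolation=cv2.INTER_CUBIC))
print(plane(c,[(288,211),(406,212),(399,380),(288,380)],.01,True).round(4).tolist())
for m in rects(c,purple(c),.022,True,300): print(m)
E
```

```text
[[0.5544, -0.0911, 0.01], [0.432, -0.0756, 0.01], [0.4465, 0.143, 0.01], [0.5868, 0.1223, 0.01]]
(array([350., 278.]), ((503.265625, -9.113716125488281), (109.85743713378906, 53.54777908325195), 85.77588653564453))
(array([295.,  30.]), ((523.7704467773438, -275.0854797363281), (72.71038055419922, 53.99190902709961), 68.2197036743164))
(array([127.,  16.]), ((700.0503540039062, -323.45355224609375), (49.964656829833984, 80.49336242675781), 70.98771667480469))
```

View pics/w1c.png

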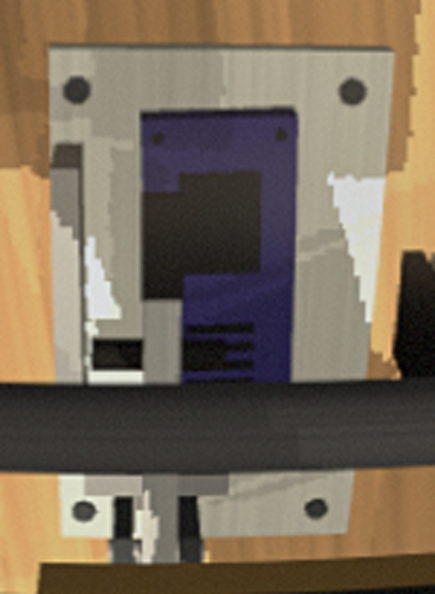

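```bash
cat >> h.py <<'E'
HOME=np.array([.527,.007,.010]); JY=-7.2
def J(p,home=None):
    a=np.radians(JY); return HOME+np.array([np.cos(a)*p[0]-np.sin(a)*p[1],np.sin(a)*p[0]+np.cos(a)*p[1],p[2]])
def grip(th): # lever grip in jig frame
    a=np.arctan2(.045,.130)+th; l=np.hypot(.045,.130); return np.array([0,.098-l*np.cos(a),.036+l*np.sin(a)])
E
python3 - <<'E'
from h import *
c=load("w1"); g=grip(-.27); print(g,J(g))
p=c["pixels"].copy()
for dx in(-.007,.007):
  for dy in(-.017,.017):
    q=proj(c,J(g+[dx,dy,.009]),True)[0]; cv2.circle(p,(int(round(q[0])),int(round(q[1]))),1,(0,255,0),-1); print(q)
for P in [(.028,.065,.03),(.028,-.06,.03),(.028,-.06,0)]:
    q=proj(c,J(np.array(P)),True)[0]; cv2.circle(p,(int(round(q[0])),int(round(q[1]))),1,(0,0,255),-1)
cv2.imwrite("pics/w1d.png",cv2.resize(p[195:400,270:420],None,fx=2.9,fy=2.9,interpolation=cv2.INTER_CUBIC))
E
```

```text
[ 0.         -0.03929313  0.0446946 ] [ 0.52207526 -0.03198329  0.0546946 ]
[335.12308733 263.95024346]
[334.29046961 297.19661224]
[319.91792074 263.91572313]
[319.61101596 297.19229978]
```

View pics/w1d.png

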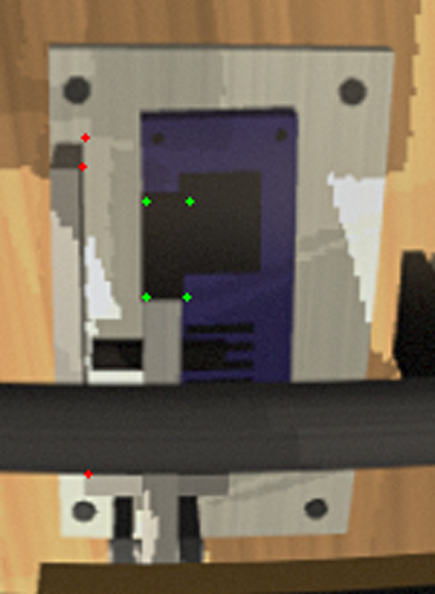

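```bash
sed -i 's/HOME=np.array(\[.527,.007,.010\])/HOME=np.array([.5278,.006,.010])/' h.py; python3 - <<'E'
from h import *
s=st(); g=J(grip(-.27)); print(g)
p,y=plan(s["tcp_pos"],s["eef_rot"][2],[g[0],g[1],.100],-97.2,5,.5)
plan(p,y,[g[0],g[1],.058],-97.2,3,.5)
pr=grip(-.27)
for th in np.linspace(-.27,1.57,25)[1:]:
    q=grip(th); d=(q-pr)*10; print([round(-d[1],3),0,round(-d[2],3)],end=", "); pr=q
E
```

```text
2.5 [ 0.5243 -0.0918  0.24  ] [ 1.7994e+02 -1.0000e-02 -9.6890e+01] F [-0.58  0.88  0.92] w 87.8
[ 0.52287526 -0.03298329  0.0546946 ]
slide [[-0.116, 0.017, 0.28], [-0.116, 0.017, 0.28], [-0.117, 0.017, 0.28], [-0.116, 0.018, 0.28], [-0.117, 0.018, 0.28]]
turn [[0, 0, 0.001], [0, 0, 0.001], [0, 0, 0.001], [0, 0, 0.001], [0, 0, 0.001]]
jaw [0.5, 0.5, 0.5, 0.5, 0.5]
end [ 0.5229 -0.0329  0.1   ] -97.32
slide [[0.0, 0.0, 0.14], [0.0, 0.0, 0.14], [0.0, 0.0, 0.14]]
turn [[0, 0, -0.0], [0, 0, -0.0], [0, 0, -0.0]]
jaw [0.5, 0.5, 0.5]
end [ 0.5229 -0.0329  0.058 ] -97.32
[np.float64(-0.011), 0, np.float64(-0.105)], [np.float64(-0.019), 0, np.float64(-0.104)], [np.float64(-0.027), 0, np.float64(-0.102)], [np.float64(-0.034), 0, np.float64(-0.1)], [np.float64(-0.042), 0, np.float64(-0.097)], [np.float64(-0.049), 0, np.float64(-0.093)], [np.float64(-0.056), 0, np.float64(-0.089)], [np.float64(-0.063), 0, np.float64(-0.085)], [np.float64(-0.069), 0, np.float64(-0.08)], [np.float64(-0.075), 0, np.float64(-0.074)], [np.float64(-0.08), 0, np.float64(-0.068)], [np.float64(-0.085), 0, np.float64(-0.062)], [np.float64(-0.09), 0, np.float64(-0.055)], [np.float64(-0.094), 0, np.float64(-0.048)], [np.float64(-0.097), 0, np.float64(-0.041)], [np.float64(-0.1), 0, np.float64(-0.033)], [np.float64(-0.102), 0, np.float64(-0.025)], [np.float64(-0.104), 0, np.float64(-0.017)], [np.float64(-0.105), 0, np.float64(-0.009)], [np.float64(-0.105), 0, np.float64(-0.001)], [np.float64(-0.105), 0, np.float64(0.007)], [np.float64(-0.104), 0, np.float64(0.015)], [np.float64(-0.103), 0, np.float64(0.023)], [np.float64(-0.101), 0, np.float64(0.031)],
```

Emit:
apply_moves(
  slide=[
    [-0.115, 0.017, 0.28],
    [-0.115, 0.017, 0.28],
    [-0.115, 0.017, 0.28],
    [-0.115, 0.017, 0.28],
    [-0.12, 0.018, 0.28],
    [0, 0, 0.14],
    [0, 0, 0.14],
    [0, 0, 0.14],
  ],
  turn=[
    [0, 0, 0.003],
    [0, 0, 0],
    [0, 0, 0],
    [0, 0, 0],
    [0, 0, 0],
    [0, 0, 0],
    [0, 0, 0],
    [0, 0, 0],
  ],
  jaw=[0.5, 0.5, 0.5, 0.5, 0.5, 0.5, 0.5, 0.5],
)

```text
time_s: 3.3
tcp_pos: [0.5227, -0.0305, 0.0579]
eef_rot: [180.0, -0.0, -96.9]
contact_force: [0.0, 0.1, 0.8]
gripper_width: 0.0439
```

Emit:
apply_moves(
  slide=[
    [0, 0, 0],
    [0, 0, 0],
    [0, 0, 0],
    [0, 0, 0],
    [0, 0, 0],
  ],
  turn=[
    [0, 0, 0],
    [0, 0, 0],
    [0, 0, 0],
    [0, 0, 0],
    [0, 0, 0],
  ],
  jaw=[1, 1, 1, 1, 1],
  newtons=12,
)

```text
time_s: 3.8
tcp_pos: [0.5224, -0.0312, 0.0589]
eef_rot: [180.0, 0.0, -97.0]
contact_force: [-3.6, 3.3, 0.9]
gripper_width: 0.0137
```

Emit:
apply_moves(
  slide=[
    [-0.011, 0, -0.105],
    [-0.019, 0, -0.104],
    [-0.027, 0, -0.102],
    [-0.034, 0, -0.1],
    [-0.042, 0, -0.097],
    [-0.049, 0, -0.093],
    [-0.056, 0, -0.089],
    [-0.063, 0, -0.085],
  ],
  turn=[
    [0, 0, 0],
    [0, 0, 0],
    [0, 0, 0],
    [0, 0, 0],
    [0, 0, 0],
    [0, 0, 0],
    [0, 0, 0],
    [0, 0, 0],
  ],
  jaw=[1, 1, 1, 1, 1, 1, 1, 1],
)

```text
time_s: 4.6
tcp_pos: [0.5261, -0.0015, 0.1367]
eef_rot: [180.0, -0.0, -97.0]
contact_force: [-3.1, -0.9, -3.7]
gripper_width: 0.014
```

Emit:
apply_moves(
  slide=[
    [-0.069, 0, -0.08],
    [-0.075, 0, -0.074],
    [-0.08, 0, -0.068],
    [-0.085, 0, -0.062],
    [-0.09, 0, -0.055],
    [-0.094, 0, -0.048],
    [-0.097, 0, -0.041],
    [-0.1, 0, -0.033],
  ],
  turn=[
    [0, 0, 0],
    [0, 0, 0],
    [0, 0, 0],
    [0, 0, 0],
    [0, 0, 0],
    [0, 0, 0],
    [0, 0, 0],
    [0, 0, 0],
  ],
  jaw=[1, 1, 1, 1, 1, 1, 1, 1],
)

```text
time_s: 5.4
tcp_pos: [0.5348, 0.0675, 0.1828]
eef_rot: [180.0, -0.0, -97.0]
contact_force: [-3.5, -1.4, -2.5]
gripper_width: 0.0138
```

Emit:
apply_moves(
  slide=[
    [-0.102, 0, -0.025],
    [-0.104, 0, -0.017],
    [-0.105, 0, -0.009],
    [-0.105, 0, -0.001],
    [-0.105, 0, 0.007],
    [-0.104, 0, 0.015],
    [-0.103, 0, 0.023],
    [-0.09, 0, 0.03],
  ],
  turn=[
    [0, 0, 0],
    [0, 0, 0],
    [0, 0, 0],
    [0, 0, 0],
    [0, 0, 0],
    [0, 0, 0],
    [0, 0, 0],
    [0, 0, 0],
  ],
  jaw=[1, 1, 1, 1, 1, 1, 1, 1],
)

```text
time_s: 6.2
tcp_pos: [0.5452, 0.1496, 0.1813]
eef_rot: [-179.9, 0.1, -96.9]
contact_force: [-6.4, -0.2, 6.4]
gripper_width: 0.0139
```

```bash
python3 - <<'E'
from h import *
st(); c=cap("scene","s2")
cv2.imwrite("pics/s2c.png",cv2.resize(c["pixels"][120:320,200:480],None,fx=2.8,fy=2.8,interpolation=cv2.INTER_CUBIC))
E
```

```text
6.2 [0.5452 0.1496 0.1813] [-1.7993e+02  6.0000e-02 -9.6920e+01] F [-6.45 -0.23  6.43] w 13.9
```

View pics/s2c.png

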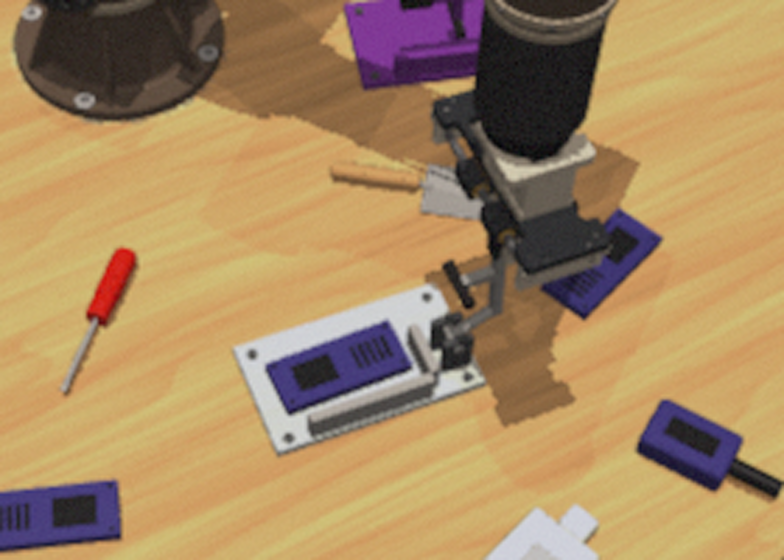

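Emit:
apply_moves(
  slide=[
    [0, 0, 0],
    [0, 0, 0],
    [0, 0, 0],
    [0, 0, -0.25],
    [0, 0, -0.3],
    [0, 0, -0.25],
  ],
  turn=[
    [0, 0, 0],
    [0, 0, 0],
    [0, 0, 0],
    [0, 0, 0],
    [0, 0, 0],
    [0, 0, 0],
  ],
  jaw=[0.5, 0.5, 0.5, 0.3, 0, 0],
)

```text
time_s: 6.85
tcp_pos: [0.5456, 0.1481, 0.2616]
eef_rot: [-179.9, 0.0, -97.0]
contact_force: [1.0, 1.1, -0.3]
gripper_width: 0.0565
```

```bash
python3 - <<'E'
from h import *
s=st()
plan(s["tcp_pos"],s["eef_rot"][2],[.50,.24,.24],-71,6,0)
E
```

```text
6.85 [0.5456 0.1481 0.2616] [-1.7991e+02  3.0000e-02 -9.6970e+01] F [ 0.96  1.12 -0.33] w 56.5
slide [[-0.143, 0.094, 0.036], [-0.149, 0.083, 0.036], [-0.155, 0.072, 0.036], [-0.16, 0.06, 0.036], [-0.165, 0.047, 0.036], [-0.167, 0.035, 0.036]]
turn [[0, 0, -0.05], [0, 0, -0.05], [0, 0, -0.05], [0, 0, -0.05], [0, 0, -0.05], [0, 0, -0.05]]
jaw [0, 0, 0, 0, 0, 0]
end [0.5  0.24 0.24] -71.19
```

```bash
python3 - <<'E'
from h import *
s=st()
plan(s["tcp_pos"],s["eef_rot"][2],[.517,.300,.20],-71,7,0)
E
```

```text
6.85 [0.5456 0.1481 0.2616] [-1.7991e+02  3.0000e-02 -9.6970e+01] F [ 0.96  1.12 -0.33] w 56.5
slide [[-0.21, 0.067, 0.088], [-0.214, 0.053, 0.088], [-0.217, 0.039, 0.088], [-0.22, 0.025, 0.088], [-0.221, 0.011, 0.088], [-0.221, -0.003, 0.088], [-0.22, -0.018, 0.088]]
turn [[0, 0, -0.043], [0, 0, -0.043], [0, 0, -0.043], [0, 0, -0.043], [0, 0, -0.043], [0, 0, -0.043], [0, 0, -0.043]]
jaw [0, 0, 0, 0, 0, 0, 0]
end [0.517 0.3   0.2  ] -71.1
```

Emit:
apply_moves(
  slide=[
    [-0.21, 0.067, 0.05],
    [-0.215, 0.053, 0.07],
    [-0.217, 0.039, 0.09],
    [-0.22, 0.025, 0.09],
    [-0.22, 0.011, 0.1],
    [-0.22, -0.003, 0.11],
    [-0.22, -0.018, 0.11],
    [0, 0, 0],
  ],
  turn=[
    [0, 0, -0.043],
    [0, 0, -0.043],
    [0, 0, -0.043],
    [0, 0, -0.043],
    [0, 0, -0.043],
    [0, 0, -0.043],
    [0, 0, -0.043],
    [0, 0, 0],
  ],
  jaw=[0, 0, 0, 0, 0, 0, 0, 0],
)

```text
time_s: 7.65
tcp_pos: [0.5159, 0.3016, 0.1964]
eef_rot: [179.9, -0.0, -70.9]
contact_force: [-0.9, -0.1, -0.2]
gripper_width: 0.0875
```

```bash
python3 - <<'E'
from h import *
st(); c=cap("wrist","w3"); t=cap("top","t3")
for m in rects(c,purple(c),.012,True,300): print(m)
for m in rects(t,purple(t),.012,False,300)[:5]: print(m)
cv2.imwrite("pics/t3c.png",cv2.resize(t["pixels"][190:300,140:480],None,fx=2.3,fy=2.3,interpolation=cv2.INTER_CUBIC))
E
```

```text
7.65 [0.5159 0.3016 0.1964] [ 1.7993e+02 -3.0000e-02 -7.0910e+01] F [-0.9  -0.12 -0.16] w 87.5
(array([314., 212.]), ((518.2540893554688, 301.723388671875), (54.771583557128906, 128.6348419189453), 18.557741165161133))
(array([114.,  96.]), ((741.7957763671875, 250.9623260498047), (96.6219711303711, 57.200531005859375), 29.374767303466797))
(array([565., 400.]), ((79.02059936523438, -581.266845703125), (27.236047744750977, 100.3570327758789), 89.66354370117188))
(array([623., 399.]), ((67.99559783935547, -724.0603637695312), (79.28258514404297, 142.06695556640625), 57.24197769165039))
(array([312., 247.]), ((505.8598327636719, 2.4782752990722656), (127.63888549804688, 55.95290756225586), 85.69019317626953))
(array([202., 253.]), ((515.9708862304688, 298.91619873046875), (55.8524284362793, 124.4420394897461), 18.877748489379883))
(array([429., 236.]), ((511.7649841308594, -305.45318603515625), (128.5157470703125, 55.62948989868164), 68.31777954101562))
```

View pics/w3.png

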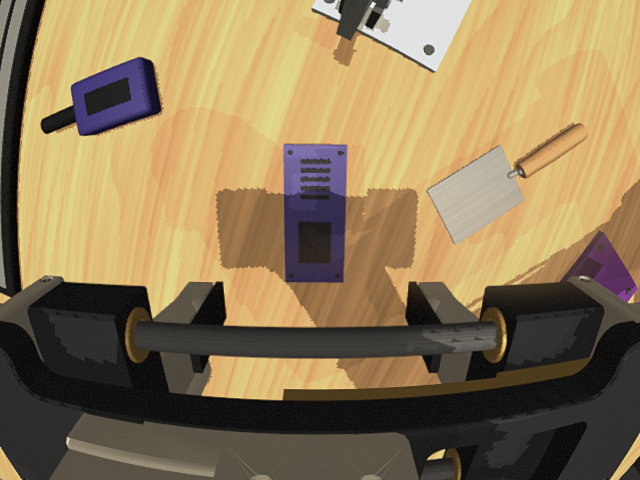

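View pics/t3c.png

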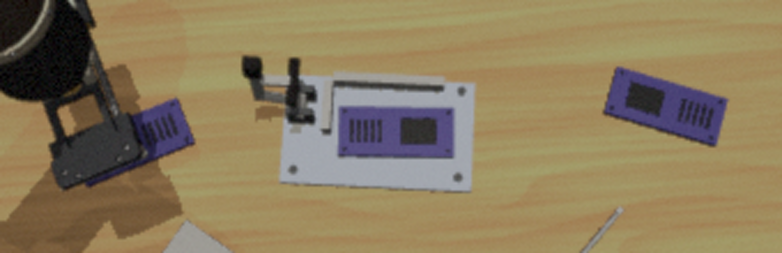

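Emit:
apply_moves(
  slide=[
    [0.007, -0.02, 0.3],
    [0, 0, 0.4],
    [0, 0, 0.4],
    [0, 0, 0.35],
    [0, 0, 0.2],
    [0, 0, 0.14],
    [0, 0, 0],
  ],
  turn=[
    [0, 0, 0.006],
    [0, 0, 0],
    [0, 0, 0],
    [0, 0, 0],
    [0, 0, 0],
    [0, 0, 0],
    [0, 0, 0],
  ],
  jaw=[0, 0, 0, 0, 0, 0.1, 0.15],
)

```text
time_s: 8.45
tcp_pos: [0.5183, 0.2988, 0.0177]
eef_rot: [179.9, -0.1, -71.7]
contact_force: [-0.9, 0.0, 0.3]
gripper_width: 0.0775
```

Emit:
apply_moves(
  slide=[
    [0, 0, 0],
    [0, 0, 0],
    [0, 0, 0],
    [0, 0, 0],
    [0, 0, 0],
    [0, 0, 0],
  ],
  turn=[
    [0, 0, 0],
    [0, 0, 0],
    [0, 0, 0],
    [0, 0, 0],
    [0, 0, 0],
    [0, 0, 0],
  ],
  jaw=[1, 1, 1, 1, 1, 1],
  newtons=15,
)

```text
time_s: 9.05
tcp_pos: [0.519, 0.3005, 0.0202]
eef_rot: [-179.9, 0.0, -71.6]
contact_force: [-0.4, -0.8, 6.6]
gripper_width: 0.0557
```

```bash
python3 - <<'E'
from h import *
t=load("t3")
for m in rects(t,purple(t),.022,False,300):
    c=np.array(m[1][0])/1e3; d=np.r_[c,.022]-HOME; a=np.radians(JY); print(m, (np.cos(a)*d[0]+np.sin(a)*d[1]).round(4),(-np.sin(a)*d[0]+np.cos(a)*d[1]).round(4))
s=st(); q=J(np.array([-.034,-.008,0])); print(q)
p,y=plan(s["tcp_pos"]+[0,0,.22],s["eef_rot"][2],[q[0],q[1],.24],-97.2,8,1)
plan(p,y,[q[0],q[1],.05],-97.2,5,1)
E
```

```text
(array([565., 400.]), ((79.97454833984375, -576.7523803710938), (27.030658721923828, 99.60013580322266), 89.66349029541016)) -0.3713 -0.6343
(array([623., 399.]), ((69.03263092041016, -718.46875), (78.68465423583984, 140.9954833984375), 57.241981506347656)) -0.3643 -0.7763
(array([312., 247.]), ((503.59417724609375, 2.590412139892578), (126.67613983154297, 55.53097915649414), 85.6898422241211)) -0.0236 -0.0064
(array([202., 253.]), ((513.62939453125, 296.79248046875), (55.431190490722656, 123.50349426269531), 18.87775230407715)) -0.0505 0.2867
(array([429., 236.]), ((509.4552001953125, -303.01873779296875), (127.54650115966797, 55.20994567871094), 68.31775665283203)) 0.0205 -0.3089
(array([434., 167.]), ((695.6134033203125, -340.1509704589844), (79.35846710205078, 80.88949584960938), 57.10184860229492)) 0.2099 -0.3224
(array([213., 169.]), ((736.3892211914062, 250.92391967773438), (88.19611358642578, 52.48676681518555), 29.853534698486328)) 0.1762 0.2691
(array([582., 151.]), ((714.6747436523438, -744.6036376953125), (288.69635009765625, 201.01927185058594), 50.0297737121582)) 0.2795 -0.7213
9.05 [0.519  0.3005 0.0202] [-1.7989e+02  4.0000e-02 -7.1580e+01] F [-0.37 -0.77  6.56] w 55.7
[0.49306543 0.00232441 0.01      ]
slide [[0.343, 0.148, 0.0], [0.351, 0.129, 0.0], [0.358, 0.11, 0.0], [0.363, 0.09, 0.0], [0.368, 0.069, 0.001], [0.371, 0.049, 0.0], [0.373, 0.028, 0.001], [0.374, 0.007, 0.0]]
turn [[0, 0, 0.037], [0, 0, 0.037], [0, 0, 0.037], [0, 0, 0.037], [0, 0, 0.037], [0, 0, 0.037], [0, 0, 0.037], [0, 0, 0.037]]
jaw [1, 1, 1, 1, 1, 1, 1, 1]
end [0.4931 0.0023 0.24  ] -97.02
slide [[0.0, 0.0, 0.38], [0.0, 0.0, 0.38], [0.0, 0.0, 0.38], [0.0, 0.0, 0.38], [0.0, 0.0, 0.38]]
turn [[0, 0, 0.0], [0, 0, 0.0], [0, 0, 0.0], [0, 0, 0.0], [0, 0, 0.0]]
jaw [1, 1, 1, 1, 1]
end [0.4931 0.0023 0.05  ] -97.02
```

Emit:
apply_moves(
  slide=[
    [0, 0, -0.1],
    [0, 0, -0.2],
    [0, 0, -0.35],
    [0, 0, -0.4],
    [0, 0, -0.4],
    [0, 0, -0.4],
    [0, 0, -0.35],
  ],
  turn=[
    [0, 0, 0],
    [0, 0, 0],
    [0, 0, 0],
    [0, 0, 0],
    [0, 0, 0],
    [0, 0, 0],
    [0, 0, 0],
  ],
  jaw=[1, 1, 1, 1, 1, 1, 1],
)

```text
time_s: 9.75
tcp_pos: [0.5183, 0.2998, 0.2421]
eef_rot: [-179.9, 0.1, -71.6]
contact_force: [1.0, 1.3, -0.8]
gripper_width: 0.0556
```

Emit:
apply_moves(
  slide=[
    [0.345, 0.148, 0],
    [0.35, 0.13, 0],
    [0.36, 0.11, 0],
    [0.365, 0.09, 0],
    [0.37, 0.07, 0],
    [0.37, 0.05, 0],
    [0.375, 0.028, 0],
    [0.37, 0.007, 0],
  ],
  turn=[
    [0, 0, 0.037],
    [0, 0, 0.037],
    [0, 0, 0.037],
    [0, 0, 0.037],
    [0, 0, 0.037],
    [0, 0, 0.037],
    [0, 0, 0.037],
    [0, 0, 0.038],
  ],
  jaw=[1, 1, 1, 1, 1, 1, 1, 1],
)

```text
time_s: 10.55
tcp_pos: [0.4916, -0.0001, 0.2397]
eef_rot: [-180.0, 0.0, -97.3]
contact_force: [0.6, -0.1, -1.1]
gripper_width: 0.0558
```

Emit:
apply_moves(
  slide=[
    [0, 0, 0],
    [0, 0, 0.3],
    [0, 0, 0.4],
    [0, 0, 0.4],
    [0, 0, 0.35],
    [0, 0, 0.25],
    [0, 0, 0],
  ],
  turn=[
    [0, 0, 0],
    [0, 0, 0],
    [0, 0, 0],
    [0, 0, 0],
    [0, 0, 0],
    [0, 0, 0],
    [0, 0, 0],
  ],
  jaw=[1, 1, 1, 1, 1, 1, 1],
)

```text
time_s: 11.25
tcp_pos: [0.49, 0.0009, 0.0663]
eef_rot: [179.7, -0.1, -97.1]
contact_force: [0.1, -0.3, -0.6]
gripper_width: 0.0557
```

```bash
python3 - <<'E'
from h import *
s=st(); q=J(np.array([-.034,-.008,0])); print(q)
plan(s["tcp_pos"],s["eef_rot"][2],[q[0],q[1],.043],-97.2,3,1)
c=cap("scene","s4")
cv2.imwrite("pics/s4c.png",cv2.resize(c["pixels"][120:320,200:480],None,fx=2.8,fy=2.8,interpolation=cv2.INTER_CUBIC))
E
```

```text
11.25 [0.49   0.0009 0.0663] [ 1.7969e+02 -1.5000e-01 -9.7140e+01] F [ 0.06 -0.25 -0.58] w 55.7
[0.49306543 0.00232441 0.01      ]
slide [[-0.006, -0.01, 0.078], [-0.006, -0.009, 0.078], [-0.006, -0.01, 0.077]]
turn [[0, 0, 0.0], [0, 0, 0.0], [0, 0, 0.0]]
jaw [1, 1, 1]
end [0.4931 0.0023 0.043 ] -97.14
```

View pics/s4c.png

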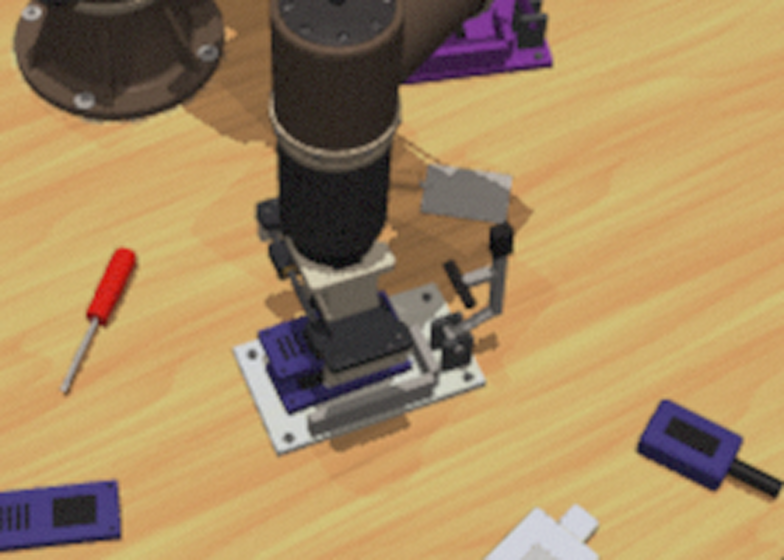

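Emit:
apply_moves(
  slide=[
    [-0.01, -0.01, 0.1],
    [0, -0.01, 0.08],
    [0, 0, 0.04],
    [0, 0, 0],
  ],
  turn=[
    [0, 0, 0],
    [0, 0, 0],
    [0, 0, 0],
    [0, 0, 0],
  ],
  jaw=[1, 1, 1, 1],
)

```text
time_s: 11.7
tcp_pos: [0.4943, 0.002, 0.0467]
eef_rot: [180.0, -0.0, -97.1]
contact_force: [0.1, -0.3, -0.4]
gripper_width: 0.0558
```

Emit:
apply_moves(
  slide=[
    [0, 0, 0.02],
    [0, 0, 0.01],
    [0, 0, 0],
  ],
  turn=[
    [0, 0, 0],
    [0, 0, 0],
    [0, 0, 0],
  ],
  jaw=[1, 1, 1],
)

```text
time_s: 12.0
tcp_pos: [0.4944, 0.0021, 0.0439]
eef_rot: [-180.0, 0.0, -97.1]
contact_force: [1.0, 0.5, -1.8]
gripper_width: 0.056
```

Emit:
apply_moves(
  slide=[
    [0, 0, 0.01],
    [0, 0, 0.01],
    [0, 0, 0],
  ],
  turn=[
    [0, 0, 0],
    [0, 0, 0],
    [0, 0, 0],
  ],
  jaw=[1, 1, 1],
)

```text
time_s: 12.3
tcp_pos: [0.4945, 0.0021, 0.0422]
eef_rot: [-180.0, 0.0, -97.1]
contact_force: [-1.4, 0.6, 4.4]
gripper_width: 0.0555
```

Contact. Release to about 70 mm, then rise.

Emit:
apply_moves(
  slide=[
    [0, 0, 0],
    [0, 0, 0],
    [0, 0, 0],
    [0, 0, -0.1],
    [0, 0, -0.3],
    [0, 0, -0.4],
    [0, 0, -0.4],
    [0, 0, -0.4],
  ],
  turn=[
    [0, 0, 0],
    [0, 0, 0],
    [0, 0, 0],
    [0, 0, 0],
    [0, 0, 0],
    [0, 0, 0],
    [0, 0, 0],
    [0, 0, 0],
  ],
  jaw=[0.2, 0.2, 0.2, 0.2, 0.2, 0.2, 0, 0],
)

```text
time_s: 13.1
tcp_pos: [0.494, 0.0019, 0.2043]
eef_rot: [-180.0, 0.0, -97.1]
contact_force: [1.4, 0.3, -0.4]
gripper_width: 0.0808
```

```bash
python3 - <<'E'
from h import *
s=st()
plan(s["tcp_pos"],s["eef_rot"][2],[.513,-.305,.20],-111.6,8,0)
E
```

```text
13.1 [0.494  0.0019 0.2043] [-1.7997e+02  1.0000e-02 -9.7130e+01] F [ 1.45  0.32 -0.42] w 80.8
slide [[0.378, -0.071, 0.005], [0.375, -0.083, 0.005], [0.372, -0.095, 0.006], [0.369, -0.106, 0.005], [0.366, -0.118, 0.006], [0.362, -0.13, 0.005], [0.358, -0.141, 0.006], [0.353, -0.152, 0.005]]
turn [[0, 0, 0.021], [0, 0, 0.021], [0, 0, 0.021], [0, 0, 0.021], [0, 0, 0.021], [0, 0, 0.021], [0, 0, 0.021], [0, 0, 0.021]]
jaw [0, 0, 0, 0, 0, 0, 0, 0]
end [ 0.513 -0.305  0.2  ] -111.57
```

Emit:
apply_moves(
  slide=[
    [0.38, -0.07, 0],
    [0.375, -0.083, 0],
    [0.37, -0.095, 0],
    [0.37, -0.106, 0.01],
    [0.366, -0.118, 0.01],
    [0.36, -0.13, 0.01],
    [0.36, -0.14, 0.01],
    [0.35, -0.15, 0],
  ],
  turn=[
    [0, 0, 0.021],
    [0, 0, 0.021],
    [0, 0, 0.021],
    [0, 0, 0.021],
    [0, 0, 0.021],
    [0, 0, 0.021],
    [0, 0, 0.021],
    [0, 0, 0.021],
  ],
  jaw=[0, 0, 0, 0, 0, 0, 0, 0],
)

```text
time_s: 13.9
tcp_pos: [0.5127, -0.3062, 0.1986]
eef_rot: [-180.0, 0.0, -111.6]
contact_force: [-0.0, 1.0, -0.3]
gripper_width: 0.0875
```

Emit:
apply_moves(
  slide=[
    [0, 0, 0],
  ],
  turn=[
    [0, 0, 0],
  ],
  jaw=[0],
)

```text
time_s: 14.0
tcp_pos: [0.5126, -0.3082, 0.198]
eef_rot: [180.0, -0.0, -111.8]
contact_force: [0.3, 0.3, -0.6]
gripper_width: 0.0882
```

```bash
python3 - <<'E'
from h import *
st(); c=cap("wrist","w5"); t=cap("top","t5")
for m in rects(c,purple(c),.012,True,300): print(m)
cv2.imwrite("pics/t5c.png",cv2.resize(t["pixels"][190:300,140:480],None,fx=2.3,fy=2.3,interpolation=cv2.INTER_CUBIC))
E
```

```text
14.0 [ 0.5126 -0.3082  0.198 ] [ 1.7998e+02 -5.0000e-02 -1.1183e+02] F [ 0.29  0.3  -0.57] w 88.2
(array([137., 250.]), ((698.2160034179688, -344.8289794921875), (80.97987365722656, 83.94188690185547), 63.57563400268555))
(array([317., 214.]), ((513.7162475585938, -305.4455261230469), (128.2830047607422, 54.892154693603516), 68.15959930419922))
(array([25., 33.]), ((738.5867919921875, -630.8999633789062), (83.85740661621094, 87.8795394897461), 49.98767852783203))
```

View pics/t5c.png

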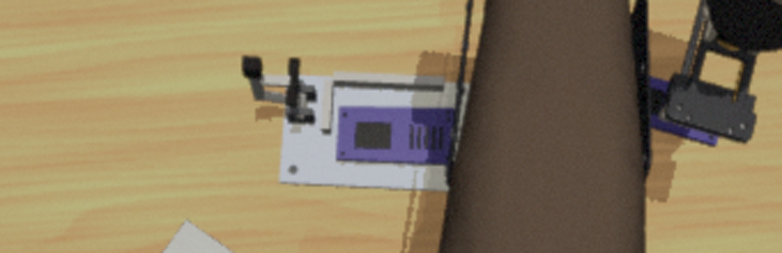

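Emit:
apply_moves(
  slide=[
    [-0.025, 0, 0.3],
    [0, 0, 0.4],
    [0, 0, 0.4],
    [0, 0, 0.35],
    [0, 0, 0.2],
    [0, 0, 0.14],
    [0, 0, 0],
  ],
  turn=[
    [0, 0, 0],
    [0, 0, 0],
    [0, 0, 0],
    [0, 0, 0],
    [0, 0, 0],
    [0, 0, 0],
    [0, 0, 0],
  ],
  jaw=[0, 0, 0, 0, 0, 0.1, 0.15],
)

```text
time_s: 14.8
tcp_pos: [0.5132, -0.3011, 0.0177]
eef_rot: [179.8, -0.0, -111.5]
contact_force: [0.4, -0.5, 0.5]
gripper_width: 0.0773
```

Emit:
apply_moves(
  slide=[
    [0, 0, 0],
    [0, 0, 0],
    [0, 0, 0],
    [0, 0, 0],
    [0, 0, 0],
  ],
  turn=[
    [0, 0, 0],
    [0, 0, 0],
    [0, 0, 0],
    [0, 0, 0],
    [0, 0, 0],
  ],
  jaw=[1, 1, 1, 1, 1],
  newtons=15,
)

```text
time_s: 15.3
tcp_pos: [0.5147, -0.3023, 0.0202]
eef_rot: [-179.9, 0.0, -111.6]
contact_force: [-0.6, 2.1, 7.3]
gripper_width: 0.0552
```

Emit:
apply_moves(
  slide=[
    [0, 0, -0.1],
    [0, 0, -0.2],
    [0, 0, -0.35],
    [0, 0, -0.4],
    [0, 0, -0.2],
  ],
  turn=[
    [0, 0, 0],
    [0, 0, 0],
    [0, 0, 0],
    [0, 0, 0],
    [0, 0, 0],
  ],
  jaw=[1, 1, 1, 1, 1],
)

```text
time_s: 15.8
tcp_pos: [0.5151, -0.3028, 0.1482]
eef_rot: [-179.7, -0.0, -111.5]
contact_force: [1.1, -0.7, -1.3]
gripper_width: 0.0556
```

```bash
python3 - <<'E'
from h import *
s=st(); q=J(np.array([-.036,-.008,0])); print(q)
plan(s["tcp_pos"],s["eef_rot"][2],[q[0],q[1],.14],-97.2,8,1)
E
```

```text
15.8 [ 0.5151 -0.3028  0.1482] [-179.74   -0.   -111.55] F [ 1.09 -0.67 -1.35] w 55.6
[0.4910812  0.00257508 0.01      ]
slide [[-0.344, 0.168, 0.01], [-0.349, 0.157, 0.01], [-0.354, 0.146, 0.01], [-0.358, 0.135, 0.01], [-0.363, 0.124, 0.01], [-0.366, 0.112, 0.011], [-0.37, 0.101, 0.01], [-0.372, 0.089, 0.011]]
turn [[0, 0, -0.021], [0, 0, -0.021], [0, 0, -0.021], [0, 0, -0.021], [0, 0, -0.021], [0, 0, -0.021], [0, 0, -0.021], [0, 0, -0.021]]
jaw [1, 1, 1, 1, 1, 1, 1, 1]
end [0.491  0.0026 0.14  ] -97.11
```

Emit:
apply_moves(
  slide=[
    [-0.34, 0.168, 0],
    [-0.35, 0.157, 0],
    [-0.355, 0.146, 0],
    [-0.36, 0.135, 0],
    [-0.36, 0.124, 0],
    [-0.365, 0.112, 0],
    [-0.37, 0.1, 0],
    [-0.36, 0.09, 0],
  ],
  turn=[
    [0, 0, -0.021],
    [0, 0, -0.021],
    [0, 0, -0.021],
    [0, 0, -0.021],
    [0, 0, -0.021],
    [0, 0, -0.021],
    [0, 0, -0.021],
    [0, 0, -0.021],
  ],
  jaw=[1, 1, 1, 1, 1, 1, 1, 1],
)

```text
time_s: 16.6
tcp_pos: [0.4893, 0.0031, 0.1447]
eef_rot: [-180.0, 0.0, -97.1]
contact_force: [1.0, 0.8, -1.4]
gripper_width: 0.0559
```

Emit:
apply_moves(
  slide=[
    [0, 0, 0],
    [0, 0, 0.2],
    [0, 0, 0.3],
    [0, 0, 0.2],
    [0, 0, 0.1],
    [0, 0, 0],
  ],
  turn=[
    [0, 0, 0],
    [0, 0, 0],
    [0, 0, 0],
    [0, 0, 0],
    [0, 0, 0],
    [0, 0, 0],
  ],
  jaw=[1, 1, 1, 1, 1, 1],
)

```text
time_s: 17.2
tcp_pos: [0.489, 0.001, 0.0631]
eef_rot: [179.9, -0.1, -97.2]
contact_force: [-0.9, -0.5, -1.3]
gripper_width: 0.0556
```

Emit:
apply_moves(
  slide=[
    [0, -0.02, 0.04],
    [0, 0, 0.02],
    [0, 0, 0.015],
    [0, 0, 0],
  ],
  turn=[
    [0, 0, 0],
    [0, 0, 0],
    [0, 0, 0],
    [0, 0, 0],
  ],
  jaw=[1, 1, 1, 1],
)

```text
time_s: 17.6
tcp_pos: [0.4918, 0.0014, 0.0566]
eef_rot: [-180.0, 0.0, -97.1]
contact_force: [-0.6, 0.2, -1.1]
gripper_width: 0.0558
```

Emit:
apply_moves(
  slide=[
    [0, 0, 0.01],
    [0, 0, 0.01],
    [0, 0, 0],
  ],
  turn=[
    [0, 0, 0],
    [0, 0, 0],
    [0, 0, 0],
  ],
  jaw=[1, 1, 1],
)

```text
time_s: 17.9
tcp_pos: [0.4916, 0.0014, 0.0543]
eef_rot: [180.0, -0.0, -97.1]
contact_force: [-0.2, -0.2, -2.4]
gripper_width: 0.0556
```

Emit:
apply_moves(
  slide=[
    [0, 0, 0.01],
    [0, 0, 0],
  ],
  turn=[
    [0, 0, 0],
    [0, 0, 0],
  ],
  jaw=[1, 1],
)

```text
time_s: 18.1
tcp_pos: [0.4916, 0.0014, 0.0541]
eef_rot: [-180.0, -0.0, -97.1]
contact_force: [-3.4, 0.4, 9.2]
gripper_width: 0.0557
```

Emit:
apply_moves(
  slide=[
    [0, 0, 0],
    [0, 0, 0],
    [0, 0, 0],
    [0, 0, -0.1],
    [0, 0, -0.3],
    [0, 0, -0.4],
    [0, 0, -0.2],
  ],
  turn=[
    [0, 0, 0],
    [0, 0, 0],
    [0, 0, 0],
    [0, 0, 0],
    [0, 0, 0],
    [0, 0, 0],
    [0, 0, 0],
  ],
  jaw=[0.2, 0.2, 0.2, 0.2, 0.2, 0.2, 0.1],
)

```text
time_s: 18.8
tcp_pos: [0.4929, 0.0016, 0.1571]
eef_rot: [-179.8, 0.1, -97.1]
contact_force: [0.3, 0.4, 0.1]
gripper_width: 0.074
```

```bash
python3 - <<'E'
from h import *
s=st(); q=J(np.array([-.100,-.020,0])); print(q)
plan(s["tcp_pos"],s["eef_rot"][2],[q[0],q[1],.14],-187.2,11,0.1)
t=cap("wrist","w6")
E
```

```text
18.8 [0.4929 0.0016 0.1571] [-1.7979e+02  7.0000e-02 -9.7100e+01] F [0.3  0.41 0.12] w 74.0
[ 0.42608187 -0.00130897  0.01      ]
slide [[0.01, 0.06, 0.016], [0.019, 0.058, 0.015], [0.027, 0.055, 0.016], [0.034, 0.05, 0.015], [0.041, 0.045, 0.016], [0.047, 0.039, 0.015], [0.052, 0.032, 0.016], [0.056, 0.024, 0.015], [0.058, 0.016, 0.016], [0.06, 0.007, 0.015], [0.061, -0.001, 0.016]]
turn [[0, 0, 0.095], [0, 0, 0.095], [0, 0, 0.095], [0, 0, 0.095], [0, 0, 0.095], [0, 0, 0.095], [0, 0, 0.095], [0, 0, 0.095], [0, 0, 0.095], [0, 0, 0.095], [0, 0, 0.095]]
jaw [0.1, 0.1, 0.1, 0.1, 0.1, 0.1, 0.1, 0.1, 0.1, 0.1, 0.1]
end [ 0.4261 -0.0013  0.14  ] -186.91
```

View pics/w6.png

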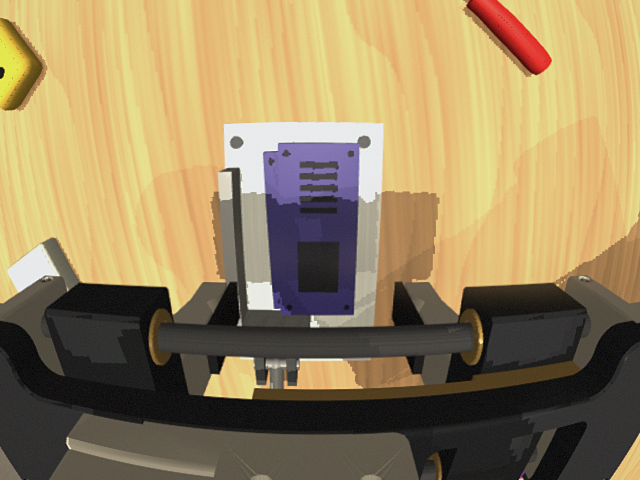

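Emit:
apply_moves(
  slide=[
    [0.01, 0.06, 0],
    [0.02, 0.058, 0],
    [0.03, 0.055, 0],
    [0.035, 0.05, 0],
    [0.04, 0.045, 0],
    [0.05, 0.04, 0],
    [0.05, 0.03, 0],
    [0.055, 0.025, 0],
  ],
  turn=[
    [0, 0, 0.095],
    [0, 0, 0.095],
    [0, 0, 0.095],
    [0, 0, 0.095],
    [0, 0, 0.095],
    [0, 0, 0.095],
    [0, 0, 0.095],
    [0, 0, 0.095],
  ],
  jaw=[0.1, 0.1, 0.1, 0.1, 0.1, 0.1, 0.1, 0.1],
)

```text
time_s: 19.65
tcp_pos: [0.4426, -0.0013, 0.1538]
eef_rot: [180.0, 0.0, -162.8]
contact_force: [0.8, 0.3, -0.4]
gripper_width: 0.0787
```

Emit:
apply_moves(
  slide=[
    [0.06, 0.015, 0],
    [0.06, 0.007, 0],
    [0.06, 0, 0],
    [0, 0, 0],
  ],
  turn=[
    [0, 0, 0.095],
    [0, 0, 0.095],
    [0, 0, 0.095],
    [0, 0, 0],
  ],
  jaw=[0.1, 0.1, 0.1, 0.1],
)

```text
time_s: 20.05
tcp_pos: [0.4241, -0.0021, 0.1538]
eef_rot: [180.0, 0.0, 172.9]
contact_force: [0.3, -0.4, 0.1]
gripper_width: 0.0788
```

```bash
python3 - <<'E'
from h import *
s=st(); q=J(np.array([-.100,-.024,0])); print(q)
plan(s["tcp_pos"],s["eef_rot"][2],[q[0],q[1],.027],-187.2,5,0.1)
E
```

```text
20.05 [ 0.4241 -0.0021  0.1538] [1.7998e+02 1.0000e-02 1.7293e+02] F [ 0.35 -0.39  0.06] w 78.8
[ 0.42558053 -0.00527743  0.01      ]
slide [[-0.004, -0.006, 0.254], [-0.004, -0.006, 0.253], [-0.004, -0.006, 0.254], [-0.004, -0.006, 0.253], [-0.003, -0.006, 0.254]]
turn [[0, 0, 0.0], [0, 0, 0.0], [0, 0, 0.0], [0, 0, 0.0], [0, 0, 0.0]]
jaw [0.1, 0.1, 0.1, 0.1, 0.1]
end [ 0.4256 -0.0053  0.027 ] 172.93
```

Emit:
apply_moves(
  slide=[
    [0, -0.006, 0.3],
    [0, -0.006, 0.35],
    [0, -0.006, 0.3],
    [0, -0.006, 0.2],
    [0, -0.006, 0.1],
    [0, 0, 0],
  ],
  turn=[
    [0, 0, 0],
    [0, 0, 0],
    [0, 0, 0],
    [0, 0, 0],
    [0, 0, 0],
    [0, 0, 0],
  ],
  jaw=[0.1, 0.1, 0.1, 0.1, 0.1, 0.1],
)

```text
time_s: 20.65
tcp_pos: [0.4239, -0.0053, 0.0275]
eef_rot: [-179.9, -0.1, 173.2]
contact_force: [0.0, -0.5, -0.1]
gripper_width: 0.0792
```

Emit:
apply_moves(
  slide=[
    [-0.1, 0, 0],
    [-0.1, 0, 0],
    [-0.04, 0, 0],
    [-0.04, 0, 0],
    [-0.04, 0, 0],
    [-0.04, 0, 0],
    [-0.04, 0, 0],
    [-0.04, 0, 0],
  ],
  turn=[
    [0, 0, 0],
    [0, 0, 0],
    [0, 0, 0],
    [0, 0, 0],
    [0, 0, 0],
    [0, 0, 0],
    [0, 0, 0],
    [0, 0, 0],
  ],
  jaw=[0.1, 0.1, 0.1, 0.1, 0.1, 0.1, 0.1, 0.1],
)

```text
time_s: 21.45
tcp_pos: [0.4677, -0.0105, 0.0283]
eef_rot: [-180.0, -0.1, 173.1]
contact_force: [-2.9, 0.4, 2.2]
gripper_width: 0.0789
```

```bash
cat >> h.py <<'E'
def inj(p):
    d=np.array(p)-HOME; a=np.radians(JY); return np.array([np.cos(a)*d[0]+np.sin(a)*d[1],-np.sin(a)*d[0]+np.cos(a)*d[1],d[2]])
E
python3 - <<'E'
from h import *
s=st(); print(inj(s["tcp_pos"]))
c=cap("scene","s7")
cv2.imwrite("pics/s7c.png",cv2.resize(c["pixels"][180:300,250:420],None,fx=4.5,fy=4.5,interpolation=cv2.INTER_CUBIC))
E
```

```text
21.45 [ 0.4677 -0.0105  0.0283] [-1.7998e+02 -5.0000e-02  1.7305e+02] F [-2.94  0.36  2.25] w 78.9
[-0.05755054 -0.02387336  0.01826012]
```

View pics/s7c.png

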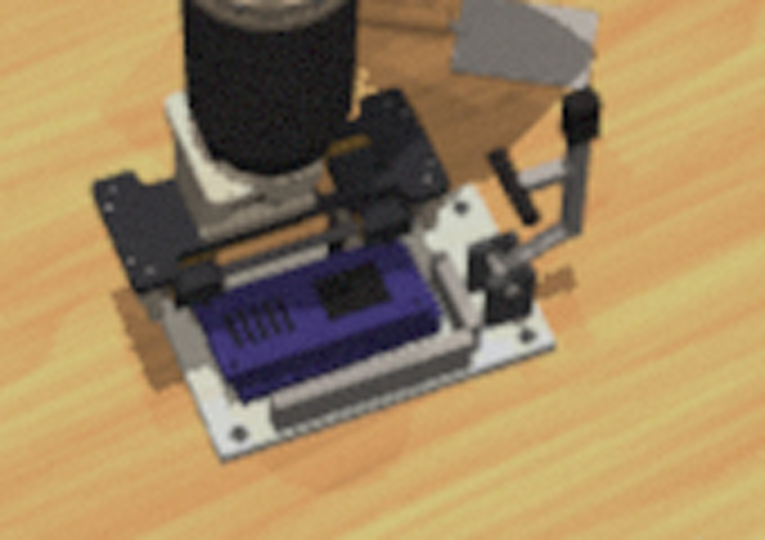

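Emit:
apply_moves(
  slide=[
    [-0.03, 0, 0],
    [-0.03, 0, 0],
    [-0.03, 0, 0],
    [-0.03, 0, 0],
    [-0.02, 0, 0],
    [-0.02, 0, 0],
  ],
  turn=[
    [0, 0, 0],
    [0, 0, 0],
    [0, 0, 0],
    [0, 0, 0],
    [0, 0, 0],
    [0, 0, 0],
  ],
  jaw=[0.1, 0.1, 0.1, 0.1, 0.1, 0.1],
)

```text
time_s: 22.1
tcp_pos: [0.484, -0.0122, 0.0283]
eef_rot: [-180.0, -0.0, 173.0]
contact_force: [-2.3, 1.6, 0.1]
gripper_width: 0.0789
```

Emit:
apply_moves(
  slide=[
    [-0.01, 0, 0],
    [-0.01, 0, 0],
    [-0.01, 0, 0],
    [0, 0, 0],
  ],
  turn=[
    [0, 0, 0],
    [0, 0, 0],
    [0, 0, 0],
    [0, 0, 0],
  ],
  jaw=[0.1, 0.1, 0.1, 0.1],
)

```text
time_s: 22.5
tcp_pos: [0.4851, -0.0126, 0.0281]
eef_rot: [-180.0, -0.2, 173.0]
contact_force: [-7.4, 5.2, 4.1]
gripper_width: 0.0786
```

Emit:
apply_moves(
  slide=[
    [-0.01, 0, 0],
    [0, 0, 0],
  ],
  turn=[
    [0, 0, 0],
    [0, 0, 0],
  ],
  jaw=[0.1, 0.1],
)

```text
time_s: 22.7
tcp_pos: [0.4851, -0.0128, 0.0279]
eef_rot: [-179.9, -0.2, 173.0]
contact_force: [-11.1, 7.6, 6.7]
gripper_width: 0.0789
```

```bash
python3 - <<'E'
from h import *
s=st(); print(inj(s["tcp_pos"]),s["moment"])
c=cap("scene","s8")
cv2.imwrite("pics/s8c.png",cv2.resize(c["pixels"][180:300,250:420],None,fx=4.5,fy=4.5,interpolation=cv2.INTER_CUBIC))
E
```

```text
22.7 [ 0.4851 -0.0128  0.0279] [-179.95   -0.25  173.03] F [-11.09   7.58   6.71] w 78.9
[-0.03999534 -0.0239644   0.01791628] [2.8420382  3.91696698 0.25286289]
```

View pics/s8c.png

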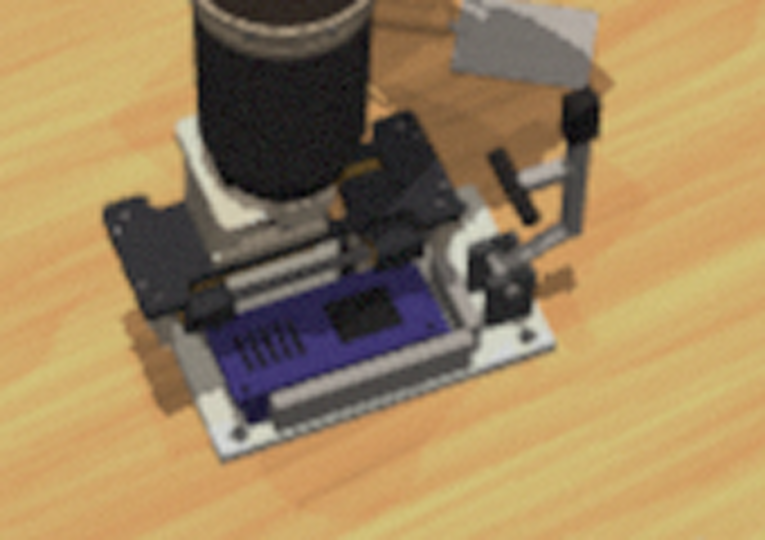

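Emit:
apply_moves(
  slide=[
    [0.1, 0, 0],
    [0.2, 0, 0],
    [0.05, 0, -0.3],
    [0, 0, -0.4],
    [0, 0, 0],
  ],
  turn=[
    [0, 0, 0],
    [0, 0, 0],
    [0, 0, 0],
    [0, 0, 0],
    [0, 0, 0],
  ],
  jaw=[0.1, 0.1, 0.5, 0.88, 0.88],
)

```text
time_s: 23.25
tcp_pos: [0.4565, -0.0074, 0.1032]
eef_rot: [179.8, 0.5, 173.1]
contact_force: [1.0, 1.2, 0.2]
gripper_width: 0.0608
```

```bash
python3 - <<'E'
from h import *
s=st(); q=J(np.array([-.002,-.118,0])); print(q)
plan(s["tcp_pos"],s["eef_rot"][2],[q[0],q[1],.09],-97.2,11,0.88)
t=cap("top","t8")
cv2.imwrite("pics/t8c.png",cv2.resize(t["pixels"][200:290,240:370],None,fx=5,fy=5,interpolation=cv2.INTER_CUBIC))
E
```

```text
23.25 [ 0.4565 -0.0074  0.1032] [179.79   0.53 173.15] F [1.05 1.18 0.15] w 60.8
[ 0.51102645 -0.11081887  0.01      ]
slide [[-0.06, -0.087, 0.012], [-0.047, -0.095, 0.012], [-0.033, -0.101, 0.012], [-0.019, -0.105, 0.012], [-0.004, -0.106, 0.012], [0.011, -0.106, 0.012], [0.026, -0.103, 0.012], [0.041, -0.098, 0.012], [0.054, -0.092, 0.012], [0.067, -0.083, 0.012], [0.078, -0.072, 0.012]]
turn [[0, 0, -0.095], [0, 0, -0.095], [0, 0, -0.095], [0, 0, -0.095], [0, 0, -0.095], [0, 0, -0.095], [0, 0, -0.095], [0, 0, -0.095], [0, 0, -0.095], [0, 0, -0.095], [0, 0, -0.095]]
jaw [0.88, 0.88, 0.88, 0.88, 0.88, 0.88, 0.88, 0.88, 0.88, 0.88, 0.88]
end [ 0.511  -0.1108  0.09  ] 262.96
```

View pics/t8c.png

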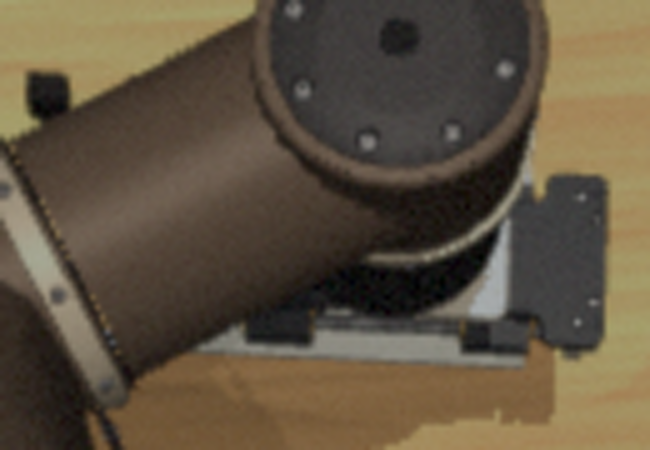

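Emit:
apply_moves(
  slide=[
    [-0.06, -0.087, 0],
    [-0.047, -0.095, 0],
    [-0.033, -0.1, 0],
    [-0.02, -0.105, 0],
    [-0.005, -0.106, 0],
    [0.01, -0.106, 0],
    [0.026, -0.103, 0],
    [0.04, -0.098, 0],
  ],
  turn=[
    [0, 0, -0.095],
    [0, 0, -0.095],
    [0, 0, -0.095],
    [0, 0, -0.095],
    [0, 0, -0.095],
    [0, 0, -0.095],
    [0, 0, -0.095],
    [0, 0, -0.095],
  ],
  jaw=[0.88, 0.88, 0.88, 0.88, 0.88, 0.88, 0.88, 0.88],
)

```text
time_s: 24.1
tcp_pos: [0.493, -0.0839, 0.0977]
eef_rot: [180.0, -0.0, -121.3]
contact_force: [0.4, -0.1, -1.4]
gripper_width: 0.0105
```

Emit:
apply_moves(
  slide=[
    [0.055, -0.09, 0],
    [0.067, -0.083, 0],
    [0.08, -0.07, 0],
    [0, 0, 0],
  ],
  turn=[
    [0, 0, -0.095],
    [0, 0, -0.095],
    [0, 0, -0.095],
    [0, 0, 0],
  ],
  jaw=[0.88, 0.88, 0.88, 0.88],
)

```text
time_s: 24.5
tcp_pos: [0.5076, -0.1126, 0.0976]
eef_rot: [180.0, -0.0, -97.0]
contact_force: [-0.1, 0.2, -0.5]
gripper_width: 0.0109
```

```bash
python3 - <<'E'
from h import *
s=st(); q=J(np.array([-.002,-.118,0])); print(q,inj(s["tcp_pos"]))
plan(s["tcp_pos"],s["eef_rot"][2],[q[0],q[1],.032],-97.2,3,0.88)
c=cap("wrist","w9")
E
```

```text
24.5 [ 0.5076 -0.1126  0.0976] [ 1.7999e+02 -2.0000e-02 -9.7030e+01] F [-0.05  0.21 -0.54] w 10.9
[ 0.51102645 -0.11081887  0.01      ] [-0.0052208  -0.12016418  0.08764649]
slide [[-0.007, -0.011, 0.219], [-0.007, -0.011, 0.219], [-0.008, -0.01, 0.218]]
turn [[0, 0, 0.001], [0, 0, 0.001], [0, 0, 0.001]]
jaw [0.88, 0.88, 0.88]
end [ 0.511  -0.1108  0.032 ] -97.29
```

View pics/w9.png

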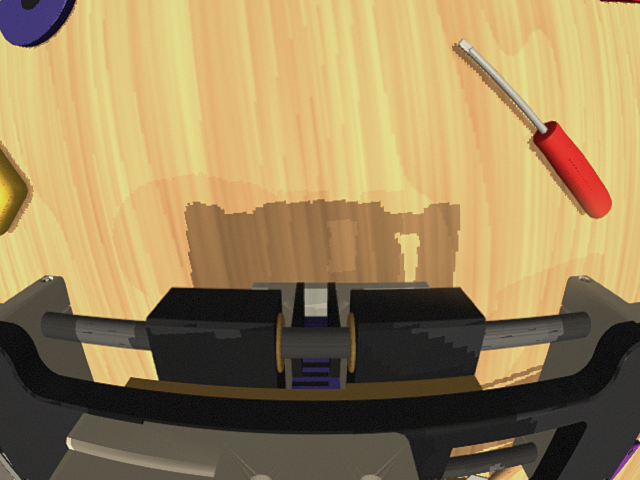

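Emit:
apply_moves(
  slide=[
    [0, -0.02, 0.3],
    [0, 0, 0.25],
    [0, 0, 0.12],
    [0, 0, 0],
  ],
  turn=[
    [0, 0, 0],
    [0, 0, 0],
    [0, 0, 0],
    [0, 0, 0],
  ],
  jaw=[0.88, 0.88, 0.88, 0.88],
)

```text
time_s: 24.95
tcp_pos: [0.5078, -0.1119, 0.0298]
eef_rot: [179.8, -0.1, -97.3]
contact_force: [0.1, 0.5, 1.8]
gripper_width: 0.0104
```

Emit:
apply_moves(
  slide=[
    [-0.1, 0, 0],
    [-0.1, 0, 0],
    [-0.04, 0, 0],
    [-0.04, 0, 0],
    [-0.02, 0, 0],
    [-0.02, 0, 0],
    [0, 0, 0],
  ],
  turn=[
    [0, 0, 0],
    [0, 0, 0],
    [0, 0, 0],
    [0, 0, 0],
    [0, 0, 0],
    [0, 0, 0],
    [0, 0, 0],
  ],
  jaw=[0.88, 0.88, 0.88, 0.88, 0.88, 0.88, 0.88],
)

```text
time_s: 25.65
tcp_pos: [0.5133, -0.0801, 0.0315]
eef_rot: [-180.0, 0.0, -97.1]
contact_force: [-0.9, -0.2, 0.2]
gripper_width: 0.0105
```

```bash
python3 - <<'E'
from h import *
s=st(); print(inj(s["tcp_pos"]))
E
```

```text
25.65 [ 0.5133 -0.0801  0.0315] [-1.7999e+02  1.0000e-02 -9.7130e+01] F [-0.92 -0.17  0.19] w 10.5
[-0.00359108 -0.08728503  0.0214753 ]
```

Emit:
apply_moves(
  slide=[
    [-0.02, 0, 0.01],
    [-0.02, 0, 0],
    [-0.02, 0, 0],
    [-0.01, 0, 0],
    [0, 0, 0],
  ],
  turn=[
    [0, 0, 0],
    [0, 0, 0],
    [0, 0, 0],
    [0, 0, 0],
    [0, 0, 0],
  ],
  jaw=[0.88, 0.88, 0.88, 0.88, 0.88],
)

```text
time_s: 26.15
tcp_pos: [0.5139, -0.0733, 0.0302]
eef_rot: [180.0, -0.0, -97.1]
contact_force: [0.1, -1.0, -0.1]
gripper_width: 0.0103
```

Emit:
apply_moves(
  slide=[
    [-0.02, 0, 0],
    [-0.02, 0, 0],
    [0, 0, 0],
  ],
  turn=[
    [0, 0, 0],
    [0, 0, 0],
    [0, 0, 0],
  ],
  jaw=[0.88, 0.88, 0.88],
)

```text
time_s: 26.45
tcp_pos: [0.5145, -0.0691, 0.0303]
eef_rot: [180.0, 0.0, -97.1]
contact_force: [-0.3, -0.1, 0.2]
gripper_width: 0.0106
```

```bash
python3 - <<'E'
from h import *
s=st(); print(inj(s["tcp_pos"]))
c=cap("scene","s10")
cv2.imwrite("pics/s10c.png",cv2.resize(c["pixels"][180:300,250:420],None,fx=4.5,fy=4.5,interpolation=cv2.INTER_CUBIC))
E
```

```text
26.45 [ 0.5145 -0.0691  0.0303] [179.99   0.   -97.13] F [-0.26 -0.06  0.17] w 10.6
[-0.0037363  -0.07621025  0.02031438]
```

View pics/s10c.png

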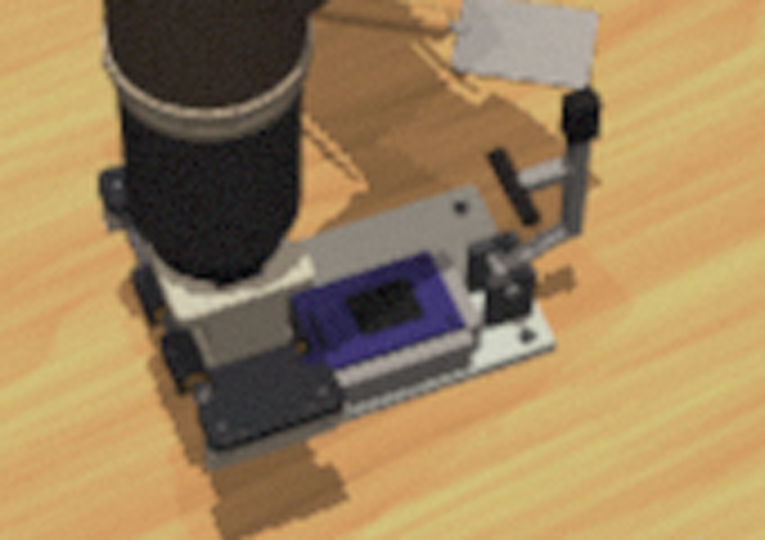

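Emit:
apply_moves(
  slide=[
    [-0.015, 0, 0],
    [-0.015, 0, 0],
    [0, 0, 0],
  ],
  turn=[
    [0, 0, 0],
    [0, 0, 0],
    [0, 0, 0],
  ],
  jaw=[0.88, 0.88, 0.88],
)

```text
time_s: 26.8
tcp_pos: [0.5148, -0.0672, 0.0304]
eef_rot: [180.0, -0.1, -97.1]
contact_force: [1.0, -8.1, -0.3]
gripper_width: 0.0106
```

Emit:
apply_moves(
  slide=[
    [-0.01, 0, 0],
    [0, 0, 0],
  ],
  turn=[
    [0, 0, 0],
    [0, 0, 0],
  ],
  jaw=[0.88, 0.88],
)

```text
time_s: 27.0
tcp_pos: [0.5147, -0.0671, 0.0304]
eef_rot: [179.9, -0.1, -97.2]
contact_force: [1.5, -14.6, -0.6]
gripper_width: 0.0106
```

Emit:
apply_moves(
  slide=[
    [0.1, 0, 0],
    [0.2, 0, -0.1],
    [0, 0, -0.4],
    [0, 0, -0.4],
    [0, 0, -0.3],
    [0, 0, 0],
  ],
  turn=[
    [0, 0, 0],
    [0, 0, 0],
    [0, 0, 0],
    [0, 0, 0],
    [0, 0, 0],
    [0, 0, 0],
  ],
  jaw=[0.5, 0.1, 0.1, 0.1, 0.1, 0.1],
)

```text
time_s: 27.6
tcp_pos: [0.5143, -0.095, 0.1551]
eef_rot: [-179.5, 0.1, -97.1]
contact_force: [-0.5, 0.9, -1.5]
gripper_width: 0.0527
```

```bash
python3 - <<'E'
from h import *
s=st(); print(inj(s["tcp_pos"]))
c=cap("wrist","w11")
cv2.imwrite("pics/w11c.png",cv2.resize(c["pixels"][150:400,220:420],None,fx=3,fy=2.4,interpolation=cv2.INTER_CUBIC))
for m in rects(c,purple(c),.046,True,300): print(m)
E
```

```text
27.6 [ 0.5143 -0.095   0.1551] [-1.7951e+02  1.2000e-01 -9.7090e+01] F [-0.5   0.92 -1.5 ] w 52.7
[-0.00070377 -0.10190528  0.14511278]
(array([317., 370.]), ((529.9944458007812, 21.57562828063965), (33.03022766113281, 55.188865661621094), 83.244873046875))
(array([317., 301.]), ((521.3475952148438, -47.29145812988281), (46.08884811401367, 55.223270416259766), 83.30085754394531))
(array([78., 12.]), ((683.4032592773438, -301.21875), (29.535411834716797, 74.8238525390625), 67.92359161376953))
```

View pics/w11c.png

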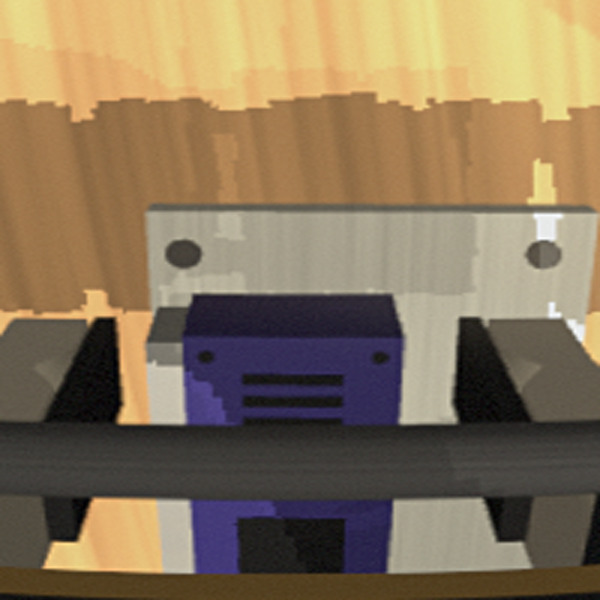

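```bash
python3 - <<'E'
from h import *
s=st(); q=J(np.array([-.075,-.024,0])); print(q)
plan(s["tcp_pos"],s["eef_rot"][2],[q[0],q[1],.155],-187.1,11,0.1)
E
```

```text
27.65 [ 0.5129 -0.0949  0.1527] [-1.797e+02  1.100e-01 -9.712e+01] F [-0.81  0.38 -0.19] w 56.9
[ 0.4503834  -0.00841076  0.01      ]
slide [[-0.071, 0.066, -0.002], [-0.061, 0.076, -0.002], [-0.05, 0.083, -0.002], [-0.037, 0.09, -0.002], [-0.024, 0.094, -0.002], [-0.01, 0.096, -0.002], [0.003, 0.097, -0.002], [0.017, 0.096, -0.002], [0.031, 0.092, -0.002], [0.043, 0.087, -0.002], [0.055, 0.08, -0.003]]
turn [[0, 0, 0.095], [0, 0, 0.095], [0, 0, 0.095], [0, 0, 0.095], [0, 0, 0.095], [0, 0, 0.095], [0, 0, 0.095], [0, 0, 0.095], [0, 0, 0.095], [0, 0, 0.095], [0, 0, 0.095]]
jaw [0.1, 0.1, 0.1, 0.1, 0.1, 0.1, 0.1, 0.1, 0.1, 0.1, 0.1]
end [ 0.4504 -0.0084  0.155 ] -186.93
```

Emit:
apply_moves(
  slide=[
    [-0.07, 0.066, 0],
    [-0.06, 0.076, 0],
    [-0.05, 0.083, 0],
    [-0.037, 0.09, 0],
    [-0.024, 0.094, 0],
    [-0.01, 0.096, 0],
    [0, 0.097, 0],
    [0.017, 0.096, 0],
  ],
  turn=[
    [0, 0, 0.095],
    [0, 0, 0.095],
    [0, 0, 0.095],
    [0, 0, 0.095],
    [0, 0, 0.095],
    [0, 0, 0.095],
    [0, 0, 0.095],
    [0, 0, 0.095],
  ],
  jaw=[0.1, 0.1, 0.1, 0.1, 0.1, 0.1, 0.1, 0.1],
)

```text
time_s: 28.45
tcp_pos: [0.4653, -0.0319, 0.1493]
eef_rot: [180.0, -0.1, -162.8]
contact_force: [0.3, 0.0, -0.7]
gripper_width: 0.0789
```

Emit:
apply_moves(
  slide=[
    [0.03, 0.09, 0],
    [0.043, 0.087, 0],
    [0.055, 0.08, 0],
    [0.01, 0, 0.3],
    [0, 0, 0.35],
    [0, 0, 0.3],
    [0, 0, 0.2],
    [0, 0, 0.08],
  ],
  turn=[
    [0, 0, 0.095],
    [0, 0, 0.095],
    [0, 0, 0.095],
    [0, 0, 0],
    [0, 0, 0],
    [0, 0, 0],
    [0, 0, 0],
    [0, 0, 0],
  ],
  jaw=[0.1, 0.1, 0.1, 0.1, 0.1, 0.1, 0.1, 0.1],
)

```text
time_s: 29.25
tcp_pos: [0.4464, -0.0093, 0.0248]
eef_rot: [-179.9, -0.2, 173.0]
contact_force: [0.5, 0.3, 0.4]
gripper_width: 0.0788
```

```bash
python3 - <<'E'
from h import *
s=st(); print(inj(s["tcp_pos"]))
E
```

```text
29.25 [ 0.4464 -0.0093  0.0248] [-179.89   -0.24  173.04] F [0.46 0.28 0.43] w 78.8
[-0.07885938 -0.02542659  0.01484262]
```

Emit:
apply_moves(
  slide=[
    [-0.1, 0, -0.03],
    [-0.1, 0, 0],
    [-0.06, 0, 0],
    [-0.04, 0, 0],
    [-0.03, 0, 0],
    [-0.03, 0, 0],
    [-0.02, 0, 0],
    [0, 0, 0],
  ],
  turn=[
    [0, 0, 0],
    [0, 0, 0],
    [0, 0, 0],
    [0, 0, 0],
    [0, 0, 0],
    [0, 0, 0],
    [0, 0, 0],
    [0, 0, 0],
  ],
  jaw=[0.1, 0.1, 0.1, 0.1, 0.1, 0.1, 0.1, 0.1],
)

```text
time_s: 30.05
tcp_pos: [0.4853, -0.0135, 0.0303]
eef_rot: [-180.0, -0.1, 173.1]
contact_force: [-2.4, 0.4, 1.1]
gripper_width: 0.079
```

Emit:
apply_moves(
  slide=[
    [-0.015, 0, 0],
    [-0.015, 0, 0],
    [0, 0, 0],
  ],
  turn=[
    [0, 0, 0],
    [0, 0, 0],
    [0, 0, 0],
  ],
  jaw=[0.1, 0.1, 0.1],
)

```text
time_s: 30.35
tcp_pos: [0.4853, -0.014, 0.0297]
eef_rot: [-179.9, -0.3, 173.1]
contact_force: [-13.4, 6.1, 8.7]
gripper_width: 0.0789
```

Emit:
apply_moves(
  slide=[
    [0.1, 0, 0],
    [0.2, 0, -0.05],
    [0, 0, -0.4],
    [0, 0, -0.45],
    [0, 0, -0.45],
    [0, 0, -0.4],
    [0, 0, -0.4],
    [0, 0, 0],
  ],
  turn=[
    [0, 0, 0],
    [0, 0, 0],
    [0, 0, 0],
    [0, 0, 0],
    [0, 0, 0],
    [0, 0, 0],
    [0, 0, 0],
    [0, 0, 0],
  ],
  jaw=[0.1, 0.1, 0.1, 0.1, 0.1, 0.1, 0.1, 0.1],
)

```text
time_s: 31.15
tcp_pos: [0.462, -0.0094, 0.2512]
eef_rot: [179.8, 0.6, 173.1]
contact_force: [0.9, 0.8, -0.4]
gripper_width: 0.0788
```

```bash
python3 - <<'E'
from h import *
s=st()
p,y=plan(s["tcp_pos"],s["eef_rot"][2],[.53,.0,.25],-97.2,11,0)
E
```

```text
31.15 [ 0.462  -0.0094  0.2512] [179.78   0.6  173.09] F [ 0.95  0.8  -0.39] w 78.8
slide [[-0.06, 0.016, 0.001], [-0.062, 0.007, 0.001], [-0.062, -0.002, 0.001], [-0.062, -0.01, 0.001], [-0.059, -0.019, 0.001], [-0.056, -0.027, 0.001], [-0.052, -0.035, 0.001], [-0.046, -0.042, 0.001], [-0.04, -0.048, 0.001], [-0.032, -0.054, 0.001], [-0.024, -0.058, 0.002]]
turn [[0, 0, -0.095], [0, 0, -0.095], [0, 0, -0.095], [0, 0, -0.095], [0, 0, -0.095], [0, 0, -0.095], [0, 0, -0.095], [0, 0, -0.095], [0, 0, -0.095], [0, 0, -0.095], [0, 0, -0.095]]
jaw [0, 0, 0, 0, 0, 0, 0, 0, 0, 0, 0]
end [ 0.53 -0.    0.25] 262.9
```

Emit:
apply_moves(
  slide=[
    [-0.06, 0.016, 0],
    [-0.062, 0.007, 0],
    [-0.062, 0, 0],
    [-0.062, -0.01, 0],
    [-0.06, -0.02, 0],
    [-0.056, -0.027, 0],
    [-0.05, -0.035, 0],
    [-0.046, -0.042, 0],
  ],
  turn=[
    [0, 0, -0.095],
    [0, 0, -0.095],
    [0, 0, -0.095],
    [0, 0, -0.095],
    [0, 0, -0.095],
    [0, 0, -0.095],
    [0, 0, -0.095],
    [0, 0, -0.095],
  ],
  jaw=[0, 0, 0, 0, 0, 0, 0, 0],
)

```text
time_s: 31.95
tcp_pos: [0.5086, -0.003, 0.2449]
eef_rot: [-180.0, 0.0, -121.3]
contact_force: [0.0, -0.2, -0.2]
gripper_width: 0.0877
```

Emit:
apply_moves(
  slide=[
    [-0.04, -0.05, 0],
    [-0.03, -0.055, 0],
    [-0.02, -0.06, 0],
    [0, 0, 0],
  ],
  turn=[
    [0, 0, -0.095],
    [0, 0, -0.095],
    [0, 0, -0.095],
    [0, 0, 0],
  ],
  jaw=[0, 0, 0, 0],
)

```text
time_s: 32.35
tcp_pos: [0.5278, -0.0013, 0.2447]
eef_rot: [-180.0, -0.0, -97.0]
contact_force: [-0.6, 0.2, -0.2]
gripper_width: 0.0882
```

```bash
python3 - <<'E'
from h import *
s=st(); c=cap("wrist","w12")
for m in rects(c,purple(c),.046,True,300): print(m, inj(np.r_[np.array(m[1][0])/1e3,.046]))
cv2.imwrite("pics/w12c.png",cv2.resize(c["pixels"][110:320,230:420],None,fx=3.2,fy=2.8,interpolation=cv2.INTER_CUBIC))
c=cap("scene","s12")
cv2.imwrite("pics/s12c.png",cv2.resize(c["pixels"][180:300,250:420],None,fx=4.5,fy=4.5,interpolation=cv2.INTER_CUBIC))
E
```

```text
32.35 [ 0.5278 -0.0013  0.2447] [-1.800e+02 -1.000e-02 -9.702e+01] F [-0.65  0.17 -0.21] w 88.2
(array([317., 218.]), ((528.3317260742188, 7.478748321533203), (129.8929901123047, 55.324039459228516), 83.18733978271484)) [0.0003422  0.00153373 0.036     ]
```

View pics/w12c.png

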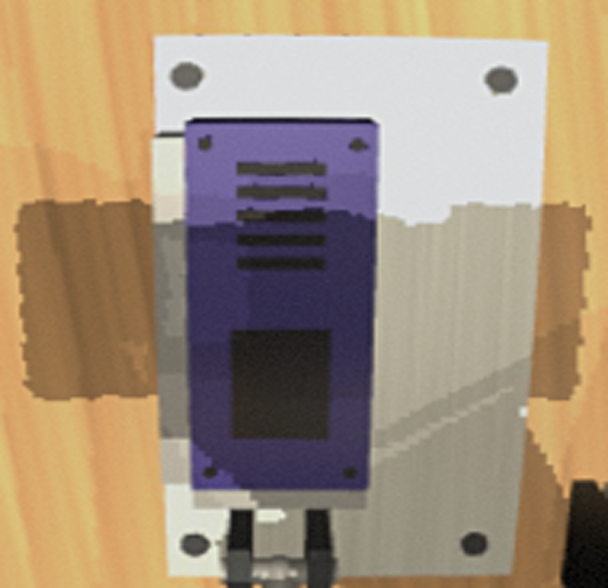

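View pics/s12c.png

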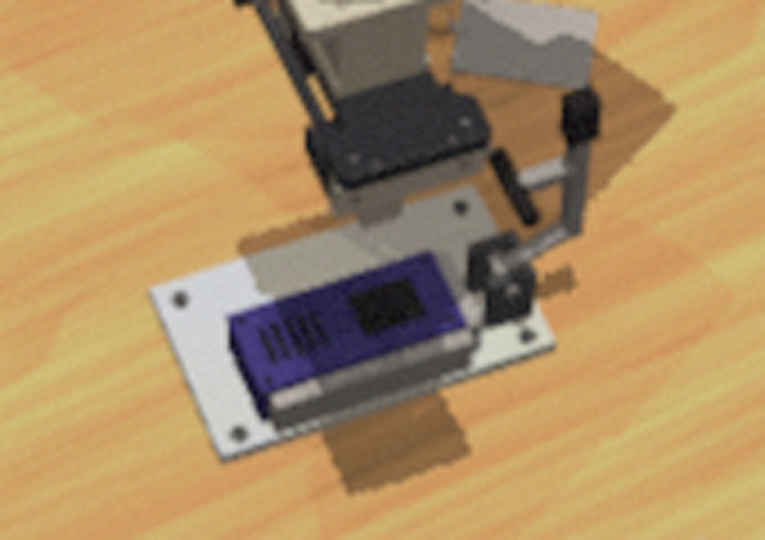

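Emit:
apply_moves(
  slide=[
    [-0.3, 0, 0],
    [-0.4, 0, 0],
    [-0.4, 0, 0],
    [-0.4, 0.015, 0],
    [0, 0, 0],
  ],
  turn=[
    [0, 0, 0],
    [0, 0, 0],
    [0, 0, 0],
    [0, 0, 0],
    [0, 0, 0],
  ],
  jaw=[0.3, 0.5, 0.5, 0.5, 0.5],
)

```text
time_s: 32.95
tcp_pos: [0.5447, 0.1513, 0.245]
eef_rot: [-180.0, 0.0, -97.2]
contact_force: [-0.5, -0.4, -0.1]
gripper_width: 0.0534
```

```bash
python3 - <<'E'
from h import *
s=st(); print(inj(s["tcp_pos"]))
plan(s["tcp_pos"],s["eef_rot"][2],[.5445,.148,.179],-97.1,3,.5)
E
```

```text
32.95 [0.5447 0.1513 0.245 ] [-1.7998e+02  3.0000e-02 -9.7180e+01] F [-0.47 -0.43 -0.12] w 53.4
[-0.00148207  0.14624045  0.23499128]
slide [[0.011, -0.001, 0.22], [0.011, -0.001, 0.22], [0.011, -0.001, 0.22]]
turn [[0, 0, -0.0], [0, 0, -0.0], [0, 0, -0.0]]
jaw [0.5, 0.5, 0.5]
end [0.5445 0.148  0.179 ] -97.18
```

Emit:
apply_moves(
  slide=[
    [0.01, 0, 0.22],
    [0.01, 0, 0.22],
    [0.01, 0, 0.2],
    [0, 0, 0],
    [0, 0, 0],
    [0, 0, 0],
    [0, 0, 0],
  ],
  turn=[
    [0, 0, 0],
    [0, 0, 0],
    [0, 0, 0],
    [0, 0, 0],
    [0, 0, 0],
    [0, 0, 0],
    [0, 0, 0],
  ],
  jaw=[0.5, 0.5, 0.5, 1, 1, 1, 1],
  newtons=12,
)

```text
time_s: 33.65
tcp_pos: [0.5447, 0.1449, 0.1826]
eef_rot: [-179.9, 0.1, -97.2]
contact_force: [-0.2, 0.0, 0.1]
gripper_width: 0.0174
```

```bash
python3 - <<'E'
from h import *
s=st(); print(inj(s["tcp_pos"]))
pr=grip(1.57)
for i,th in enumerate(np.linspace(1.57,0.02,25)[1:]):
    q=grip(th); d=(q-pr)*10; print([float(round(-d[1],3)),0,float(round(-d[2],3))],end=", " if i%8<7 else "\n"); pr=q
E
```

```text
33.65 [0.5447 0.1449 0.1826] [-1.799e+02  7.000e-02 -9.717e+01] F [-0.22  0.02  0.09] w 17.4
[-0.00061768  0.13987758  0.17264177]
[0.085, 0, -0.026], [0.086, 0, -0.021], [0.088, 0, -0.015], [0.088, 0, -0.009], [0.089, 0, -0.004], [0.089, 0, 0.002], [0.088, 0, 0.008], [0.088, 0, 0.013]
[0.087, 0, 0.019], [0.085, 0, 0.025], [0.084, 0, 0.03], [0.081, 0, 0.035], [0.079, 0, 0.041], [0.076, 0, 0.046], [0.073, 0, 0.05], [0.07, 0, 0.055]
[0.066, 0, 0.059], [0.062, 0, 0.064], [0.058, 0, 0.067], [0.053, 0, 0.071], [0.049, 0, 0.074], [0.044, 0, 0.077], [0.039, 0, 0.08], [0.033, 0, 0.082]
```

Emit:
apply_moves(
  slide=[
    [0, 0, 0],
    [0, 0, 0],
    [0.085, 0, -0.026],
    [0.086, 0, -0.021],
    [0.088, 0, -0.015],
    [0.088, 0, -0.009],
    [0.089, 0, -0.004],
    [0.089, 0, 0.002],
  ],
  turn=[
    [0, 0, 0],
    [0, 0, 0],
    [0, 0, 0],
    [0, 0, 0],
    [0, 0, 0],
    [0, 0, 0],
    [0, 0, 0],
    [0, 0, 0],
  ],
  jaw=[1, 1, 1, 1, 1, 1, 1, 1],
)

```text
time_s: 34.45
tcp_pos: [0.5377, 0.0918, 0.1884]
eef_rot: [-180.0, 0.0, -97.2]
contact_force: [4.4, 3.5, -6.8]
gripper_width: 0.0138
```

Emit:
apply_moves(
  slide=[
    [0.088, 0, 0.008],
    [0.088, 0, 0.013],
    [0.087, 0, 0.019],
    [0.085, 0, 0.025],
    [0.084, 0, 0.03],
    [0.081, 0, 0.035],
    [0.079, 0, 0.041],
    [0.076, 0, 0.046],
  ],
  turn=[
    [0, 0, 0],
    [0, 0, 0],
    [0, 0, 0],
    [0, 0, 0],
    [0, 0, 0],
    [0, 0, 0],
    [0, 0, 0],
    [0, 0, 0],
  ],
  jaw=[1, 1, 1, 1, 1, 1, 1, 1],
)

```text
time_s: 35.25
tcp_pos: [0.5294, 0.0255, 0.167]
eef_rot: [-180.0, -0.0, -97.1]
contact_force: [1.5, 2.9, -0.9]
gripper_width: 0.0139
```

```bash
python3 - <<'E'
from h import *
s=st(); print(inj(s["tcp_pos"]))
c=cap("scene","s13")
cv2.imwrite("pics/s13c.png",cv2.resize(c["pixels"][150:300,230:440],None,fx=3.7,fy=3.7,interpolation=cv2.INTER_CUBIC))
E
```

```text
35.25 [0.5294 0.0255 0.167 ] [-1.7997e+02 -1.0000e-02 -9.7130e+01] F [ 1.48  2.88 -0.94] w 13.9
[-0.00086247  0.01952111  0.15703673]
```

View pics/s13c.png

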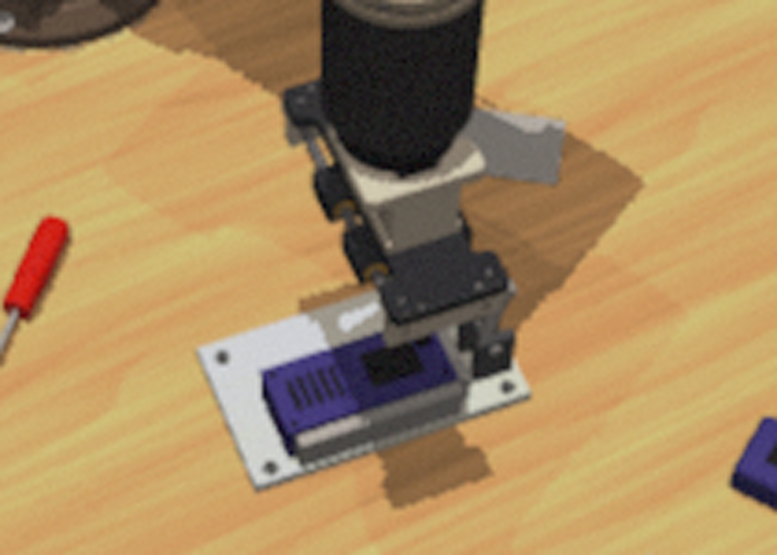

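Lever is coming down with the hand; continue.

Emit:
apply_moves(
  slide=[
    [0.073, 0, 0.05],
    [0.07, 0, 0.055],
    [0.066, 0, 0.059],
    [0.062, 0, 0.064],
    [0.058, 0, 0.067],
    [0.053, 0, 0.071],
    [0.049, 0, 0.074],
  ],
  turn=[
    [0, 0, 0],
    [0, 0, 0],
    [0, 0, 0],
    [0, 0, 0],
    [0, 0, 0],
    [0, 0, 0],
    [0, 0, 0],
  ],
  jaw=[1, 1, 1, 1, 1, 1, 1],
)

```text
time_s: 36.0
tcp_pos: [0.524, -0.0172, 0.1225]
eef_rot: [-180.0, -0.0, -97.1]
contact_force: [2.8, -1.6, 3.7]
gripper_width: 0.0138
```

Emit:
apply_moves(
  slide=[
    [0.044, 0, 0.077],
    [0.03, 0, 0.06],
    [0, 0, 0],
  ],
  turn=[
    [0, 0, 0],
    [0, 0, 0],
    [0, 0, 0],
  ],
  jaw=[1, 1, 1],
)

```text
time_s: 36.3
tcp_pos: [0.523, -0.0246, 0.1082]
eef_rot: [180.0, -0.0, -97.2]
contact_force: [5.2, -5.4, -0.1]
gripper_width: 0.0139
```

Emit:
apply_moves(
  slide=[
    [0, 0, 0],
    [0, 0, 0],
    [0, 0, 0],
    [0, 0, -0.2],
    [0, 0, -0.2],
    [0, 0, 0],
    [0, 0, 0],
    [0, 0, 0],
  ],
  turn=[
    [0, 0, 0],
    [0, 0, 0],
    [0, 0, 0],
    [0, 0, 0],
    [0, 0, 0],
    [0, 0, 0],
    [0, 0, 0],
    [0, 0, 0],
  ],
  jaw=[0.6, 0.6, 0.6, 0.6, 0.8, 1, 1, 1],
)

```text
time_s: 37.1
tcp_pos: [0.5224, -0.0238, 0.1485]
eef_rot: [179.9, -0.0, -97.1]
contact_force: [-0.3, -0.0, -0.2]
gripper_width: 0.0084
```

```bash
python3 - <<'E'
from h import *
s=st(); print(inj(s["tcp_pos"]))
E
```

```text
37.1 [ 0.5224 -0.0238  0.1485] [ 1.7993e+02 -1.0000e-02 -9.7140e+01] F [-0.35 -0.01 -0.24] w 8.4
[-0.00166328 -0.03022751  0.13852458]
```

Emit:
apply_moves(
  slide=[
    [0, -0.015, 0.1],
    [0, 0, 0.1],
    [0, 0, 0.04],
    [0, 0, 0.03],
    [0, 0, 0.03],
    [0, 0, 0.03],
    [0, 0, 0],
  ],
  turn=[
    [0, 0, 0],
    [0, 0, 0],
    [0, 0, 0],
    [0, 0, 0],
    [0, 0, 0],
    [0, 0, 0],
    [0, 0, 0],
  ],
  jaw=[1, 1, 1, 1, 1, 1, 1],
)

```text
time_s: 37.8
tcp_pos: [0.5245, -0.024, 0.1159]
eef_rot: [180.0, 0.0, -97.1]
contact_force: [0.9, 0.7, -0.3]
gripper_width: 0.0004
```

Emit:
apply_moves(
  slide=[
    [0, 0, 0.02],
    [0, 0, 0.02],
    [0, 0, 0],
  ],
  turn=[
    [0, 0, 0],
    [0, 0, 0],
    [0, 0, 0],
  ],
  jaw=[1, 1, 1],
)

```text
time_s: 38.1
tcp_pos: [0.5248, -0.0241, 0.1139]
eef_rot: [-179.9, -0.0, -97.1]
contact_force: [-5.5, -0.2, 16.0]
gripper_width: 0.0005
```

```bash
python3 - <<'E'
from h import *
s=st(); print(inj(s["tcp_pos"]))
c=cap("scene","s14")
cv2.imwrite("pics/s14c.png",cv2.resize(c["pixels"][150:300,230:440],None,fx=3.7,fy=3.7,interpolation=cv2.INTER_CUBIC))
E
```

```text
38.1 [ 0.5248 -0.0241  0.1139] [-1.7994e+02 -2.0000e-02 -9.7090e+01] F [-5.54 -0.19 16.  ] w 0.5
[ 0.0008024  -0.03027611  0.10388451]
```

View pics/s14c.png

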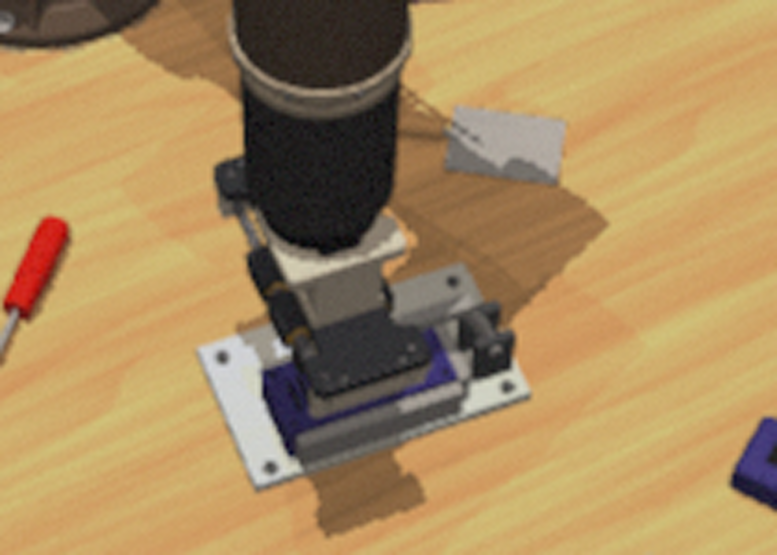

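Emit:
apply_moves(
  slide=[
    [0, 0, 0.01],
    [0, 0, 0],
  ],
  turn=[
    [0, 0, 0],
    [0, 0, 0],
  ],
  jaw=[1, 1],
)

```text
time_s: 38.35
tcp_pos: [0.5249, -0.0242, 0.1137]
eef_rot: [-179.9, -0.0, -97.1]
contact_force: [-9.4, 0.1, 23.6]
gripper_width: 0.0003
```

Emit:
apply_moves(
  slide=[
    [0, 0, 0.01],
    [0, 0, 0],
    [0, 0, 0],
  ],
  turn=[
    [0, 0, 0],
    [0, 0, 0],
    [0, 0, 0],
  ],
  jaw=[1, 1, 1],
)

```text
time_s: 38.65
tcp_pos: [0.5249, -0.0242, 0.1136]
eef_rot: [-179.9, -0.0, -97.1]
contact_force: [-12.9, 0.7, 31.6]
gripper_width: 0.0003
```

Emit:
apply_moves(
  slide=[
    [0, 0, -0.03],
    [0, 0, -0.1],
    [0, 0, -0.3],
    [0, 0, -0.4],
    [0, 0, -0.4],
    [0.3, 0, 0],
    [0.4, 0, 0],
    [0.4, 0, 0],
  ],
  turn=[
    [0, 0, 0],
    [0, 0, 0],
    [0, 0, 0],
    [0, 0, 0],
    [0, 0, 0],
    [0, 0, 0],
    [0, 0, 0],
    [0, 0, 0],
  ],
  jaw=[1, 1, 1, 1, 1, 0.5, 0, 0],
)

```text
time_s: 39.45
tcp_pos: [0.5109, -0.1339, 0.2341]
eef_rot: [-179.9, 0.0, -97.0]
contact_force: [-0.0, -0.7, -0.3]
gripper_width: 0.0191
```

Emit:
apply_moves(
  slide=[
    [0.4, 0, 0],
    [0.4, 0, 0],
    [0.4, 0, 0],
    [0, 0, 0],
  ],
  turn=[
    [0, 0, 0],
    [0, 0, 0],
    [0, 0, 0],
    [0, 0, 0],
  ],
  jaw=[0, 0, 0, 0],
)

```text
time_s: 39.85
tcp_pos: [0.4951, -0.2557, 0.2332]
eef_rot: [180.0, -0.0, -97.3]
contact_force: [-0.0, -0.4, 0.4]
gripper_width: 0.0513
```

```bash
python3 - <<'E'
from h import *
s=st()
c=cap("scene","s15")
cv2.imwrite("pics/s15c.png",cv2.resize(c["pixels"][180:300,250:420],None,fx=4.5,fy=4.5,interpolation=cv2.INTER_CUBIC))
c=cap("top","t15")
cv2.imwrite("pics/t15c.png",cv2.resize(c["pixels"][200:290,240:370],None,fx=5,fy=5,interpolation=cv2.INTER_CUBIC))
for m in rects(c,purple(c),.046,False,300): print(m[0],m[1], inj(np.r_[np.array(m[1][0])/1e3,.046]))
E
```

```text
39.85 [ 0.4951 -0.2557  0.2332] [ 1.7996e+02 -3.0000e-02 -9.7350e+01] F [-0.02 -0.41  0.41] w 51.3
[565. 400.] ((80.98762512207031, -565.9423828125), (26.762489318847656, 100.34468841552734), 89.93002319335938) [-0.37160574 -0.62343289  0.036     ]
[623. 401.] ((77.64883422851562, -699.5625610351562), (44.35066604614258, 105.27408599853516), 82.50337982177734) [-0.35817115 -0.75641789  0.036     ]
[300. 242.] ((514.3787231445312, 28.57209014892578), (86.58476257324219, 36.526344299316406), 85.68824768066406) [-0.01614448  0.02071197  0.036     ]
[213. 170.] ((725.1990356445312, 245.7545928955078), (90.10794067382812, 51.605045318603516), 29.853561401367188) [0.16579327 0.26260472 0.036     ]
[583. 151.] ((705.4774780273438, -730.6939086914062), (283.408935546875, 197.62765502929688), 49.9310302734375) [ 0.26860867 -0.70861596  0.036     ]
```

View pics/s15c.png

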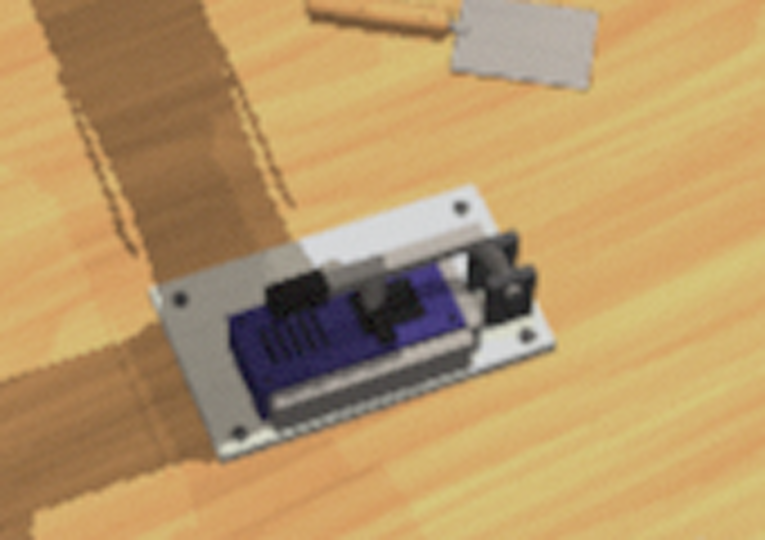

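View pics/t15c.png

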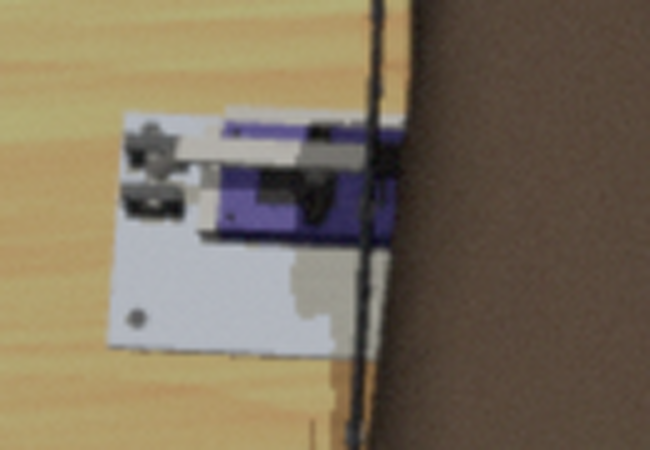

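```bash
python3 - <<'E'
from h import *
from plant import r
a=load("scene0")["pixels"];b=cap("scene","s16")["pixels"]
d=(cv2.absdiff(a,b).max(2)>60).astype(np.uint8)*255
for k in cv2.findContours(cv2.morphologyEx(d,cv2.MORPH_OPEN,np.ones((3,3))),0,2)[0]:
    if cv2.contourArea(k)>30: print(cv2.boundingRect(k))
print(r.close_job())
E
```

```text
(233, 313, 22, 7)
(244, 305, 16, 9)
(191, 293, 51, 25)
(287, 236, 52, 41)
(283, 227, 14, 9)
(202, 219, 44, 48)
(197, 219, 12, 7)
(276, 209, 21, 13)
(393, 195, 43, 39)
(274, 97, 67, 36)
(217, 91, 48, 27)
(454, 89, 23, 19)
(262, 87, 12, 22)
(155, 73, 77, 147)
(339, 50, 84, 54)
(431, 0, 74, 50)
(251, 0, 85, 88)
(279, 0, 8, 9)
(252, 0, 8, 12)
(190, 0, 55, 72)
the job is handed in; nothing more can be done
None
```

The job is handed in after about 40 s of the 72 s allowed. I lifted the clamp lever, laid both loose panels on the one in the jig, and pushed the pile home. Then I pushed the lever down on the pile and withdrew the arm.

- **Pushing home:** I pushed the pile against the long fence, then the end fence, then the long fence again. Each push ended on a hard stop at about 13 to 15 N.
- **Position of the pile:** the wrist camera's view before clamping put the top panel about 0.3 mm (x) and 1.5 mm (y) from home, and turned about 0.4° from the jig. All of that is within the 2 mm calibration error. No panel edge stood out below it.
- **Lever:** I pressed the handle to about 32 N with the fingertips at the height expected for the lever at 0. In the last pictures the bar lies on the pile.

**What disagreed or stayed unclear:**
- In both long-fence pushes the hand stopped about 2.5 mm earlier than I expected, with some sideways and upward force (6 to 9 N). The pictures still showed the pile at the fence.
- In the last top view the arm and lever hid part of the pile, so that reading of the pile centre was not usable.
- The before/after picture difference was muddied by the arm and its shadows, and the arm covered the screwdriver. I touched nothing besides the panels and lever as far as I know, but that check does not prove every bystander stayed put.

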